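# Lock the slide cartons away in the drawer safe

## Task

Please lock away the cartons of glass slides that stand on the desk. Take the key from its stand, put it in the lock on top of the small white drawer safe and turn it counterclockwise (seen from above) to its stop, open the drawer, put every carton inside and push the drawer fully shut; then turn the key back to its stop to lock it, pull it out and put it back in its stand, fully home. Leave the other things on the desk where they are.

Things in the scene. Friction and masses are not known exactly. Their poses are not given: they have to be found in the camera images.
- cabinet: Small white steel drawer safe, fixed to the desk, 150 deep (its x) x 240 wide (its y) x 126 mm high, one drawer. Origin: centre of its underside, on the desk; its -x axis points out of the drawer front, roughly towards the robot, z up. It stands at a different place and a yaw of up to 0.1 rad each time.
- drawer (a joint): Opening of the drawer in m: 0 shut, 0.125 fully out, when the front 125 mm of its inside lie clear of the cabinet. It slides along the cabinet's -x with 1 to 2 N of friction and stays where it is left. A bolt holds it (5 mm of play) until the lock has been turned past about 0.7 rad. Free height inside: 84 mm over the drawer floor.
- drawer_floor (a point): Point on the drawer's inner floor, 16 mm above the desk, midway across, 55 mm behind the inside of the front panel; axes parallel to the cabinet's; moves with the drawer. The inside runs 55 mm from here to -x, 77 mm to +x, 104 mm to either side in y; side walls are 30 mm above the floor. Two cartons (long side along x, at y +47 and -47 mm) and a third on top of one of them fit.
- drawer_handle (a point): Middle of the drawer pull, 100 mm above the desk: an upright steel tab that sticks out 30 mm from the drawer front (17 mm from the front to this point), 12 mm thick (y), 26 mm high; pinch it from above across its thickness. The front panel is 14 mm thick and reaches to 122 mm above the desk. Axes parallel to the cabinet's; moves with the drawer.
- lock (a joint): Angle of the lock cylinder in rad: 0 locked, 1.2 unlocked; positive is counterclockwise from above; it turns against about 0.06 N m of friction and stays where it is left. The key has about 0.13 rad of play in it either way.
- lock_mouth (a point): Centre of the key slot at the top face of the lock cylinder (round knob 52 mm across, 28 mm high, on the middle of the cabinet's top; mouth 154 mm above the desk). Its frame turns with the cylinder: slot 18 mm along its x, 8 mm along its y, 28 mm deep, 3 mm chamfer. At lock angle 0 its x is the cabinet's x. The key fits either way round.
- key: Steel key, 75 mm long, 60 g, upright in its stand. Origin: underside of its collar (26 x 13 x 5 mm), which rests on the mouth of stand or lock. Blade: 23 mm down from there, 16 mm (its x) by 6 mm (its y), the last 6 mm 12 x 3 mm. Above is a round flat bow, 40 mm across in its x-z plane, 12 mm thick (its y), centre 32 mm and top 52 mm above the origin: grip it across its thickness.
- key_stand: Black key stand fixed to the desk: round foot 54 mm across, tower 30 x 24 mm. Origin: centre of its underside; its x is the long direction of the slot.
- stand_mouth (a point): Centre of the mouth of the stand's key slot, 42 mm above the desk; slot 18 mm (its x) by 8 mm (its y), 28 mm deep, 3 mm chamfer. The key fits either way round.
- carton0: Carton of glass slides, 57 (its x) x 83 (its y) x 34 mm high, 0.17 to 0.34 kg, closed; absent in some runs. Origin: centre of its underside. Grip it across its 57 mm.
- carton1: Carton of glass slides, 57 (its x) x 83 (its y) x 34 mm high, 0.17 to 0.34 kg, closed; absent in some runs. Origin: centre of its underside. Grip it across its 57 mm.
- carton2: Carton of glass slides, 57 (its x) x 83 (its y) x 34 mm high, 0.17 to 0.34 kg, closed; absent in some runs. Origin: centre of its underside. Grip it across its 57 mm.
- dish_b: Bystander: petri dish 60 mm across, 16 mm high, left of the cartons at the back. Origin: centre of its underside.
- petri: Bystander: petri dish 60 mm across, 16 mm high, near the front edge at the left. Origin: centre of its underside.
- forceps: Bystander: pair of steel dissecting forceps lying on the desk, 125 mm long. Origin: centre of its underside.
- strip: Bystander: blister strip of tablets, 42 x 95 x 5 mm, near the front edge of the desk. Origin: centre of its underside.

How it is judged:
On the way, in this order (a step that is already met when the one before it is completed fails the run):
1. the key is in the lock and the lock is turned to unlocked (value of joint lock above 1.05 rad and horizontal distance between key and lock_mouth below 0.005 m and z of key in the frame of lock_mouth below 0.006 m), for 0.1 s.
2. the drawer is pulled open (value of joint drawer above 0.09 m), for 0.1 s.
3. every carton is in the drawer and the drawer is shut (x of carton0 in the frame of drawer_floor between -0.055 and 0.08 m and y of carton0 in the frame of drawer_floor between -0.105 and 0.105 m and z of carton0 in the frame of drawer_floor between -0.01 and 0.075 m and x of carton1 in the frame of drawer_floor between -0.055 and 0.08 m and y of carton1 in the frame of drawer_floor between -0.105 and 0.105 m and z of carton1 in the frame of drawer_floor between -0.01 and 0.075 m and x of carton2 in the frame of drawer_floor between -0.055 and 0.08 m and y of carton2 in the frame of drawer_floor between -0.105 and 0.105 m and z of carton2 in the frame of drawer_floor between -0.01 and 0.075 m and value of joint drawer below 0.006 m), for 0.2 s.
4. the lock is turned back to locked with the key (value of joint lock below 0.15 rad and value of joint drawer below 0.006 m and horizontal distance between key and lock_mouth below 0.005 m and z of key in the frame of lock_mouth below 0.006 m), for 0.1 s.
At the end, for the whole second after the job is handed in: Every carton present is inside the drawer, the drawer is shut (within 6 mm), the lock is back at locked (within 0.15 rad), and the key stands at rest in its stand, its collar within 5 mm of the mouth (all of step 3 and value of joint lock below 0.15 rad and horizontal distance between key and stand_mouth below 0.005 m and z of key in the frame of stand_mouth between -0.005 and 0.005 m and angle between key's own z axis and vertical below 0.2 rad and linear speed of key below 0.02 m/s); the robot touches nothing.
It fails at once if the petri dish on the desk is moved more than 6 cm (distance of dish_b from where it was at the start of the episode above 0.06 m).
It fails at once if the petri dish near the front edge is moved more than 6 cm (distance of petri from where it was at the start of the episode above 0.06 m).
It fails at once if the pair of steel forceps is moved more than 6 cm (distance of forceps from where it was at the start of the episode above 0.06 m).
It fails at once if the blister strip is moved more than 6 cm (distance of strip from where it was at the start of the episode above 0.06 m).
Of carton0, carton1, carton2 only 2 to 3 are there at a start; the rules pass over those that are not, and their reading is None.
At some moment in a run one of carton0, carton1, carton2 may be knocked a few centimetres aside while the robot is not near it.
It also fails if it takes over 210 s, if anything falls off the work surface, if the arm or the gripper's body presses on something with over 40 N, if the wrist force passes 120 N, or if a joint passes its speed limit or range.

## Robot

A 6-joint arm with a two-finger parallel gripper is mounted at the origin on a cart in front of the work surface, level with it; the furniture and walls round the work are solid. World frame = base frame: x ahead of the robot, y to its left, z up, the work surface at z = 0. Lengths are in m, angles in rad, forces in N, time in s.
With the tool pointing down it reaches from about 0.25 to 0.775 m from the base axis. Payload 8.9 kg.
Tool frame: the origin (TCP) lies on the centre line of the jaws, within the pads' length; the fingertips stand r.finger_overhang ahead of it and the grasp point (between the pads) lies 8 mm behind it (r.finger_overhang is the distance from the TCP to the fingertips, in m); z points along the fingers, y is the line along which they close (so a half turn about z gives the same grasp; the last joint's range is limited). The gripper opens to 85 mm and grips with 20 to 120 N. Pads are 22 mm wide; open, the fingers measure 114 mm over their backs; the gripper's body (76 mm by 85 mm) begins 54 mm behind the grasp point. The pads swing forward as they close: fully open they stand 13 mm farther back than shut.
Start: joints at [1.048, 0.291, -0.153, 1.127, 0, 1.431], TCP at [0.197, 0.487, 0.242] pointing down, gripper open.
Joint ranges: [-2.52, 2.52], [-0.91, 1.74], [-1.3, 1.37], [-1.96, 2.02], [-1.52, 1.47], [-3.14, 3.14]. Speed limits (rad/s): [2.22, 2.22, 2.79, 3.14, 3.14, 3.14].

## Interface

Orientations are given as a unit quaternion [w, x, y, z].
In Python, from station import r, vision, sensors gives the robot as it stands (r), with the cameras (vision) and the readings (sensors).
- The arm moves only by the shell command python3 nudge.py 'ROWS' [FORCE]. ROWS is one flat JSON list of numbers that holds 1 to 20 rows one after another, with no inner brackets; each row has 5 numbers: the opening from 0.0 (shut) to 1.0 (fully open), then dx, dy, dz in shares of the most that a row can go, 1 being 62.5 mm, then a turn about the tool's z in fractions of the full range, 1 being 45 degrees; each row shifts and turns the commanded pose from where the row before left it, along the tool's axes as they then stand; what a row does not reach is not made up. A row lasts 1/8 s, in which the tool goes at most 0.0625 m and 0.188 rad, less where a joint would pass 70% of its speed; a pose out of reach is approached as far as the arm can. The fingers move at their own pace and stop on an object; FORCE is the grip in N (left out, the last holds). Time passes only in rows, so rows that do not move let the fingers close. It prints the time, the measured TCP pose, the force, the opening and the grip force at its end. Input that does not fit is refused with a message, and nothing moves.
- sensors.state(): the state, without advancing time (a new reading comes with each control period).
- vision.snapshot(name): name is "scene" or "top" or "wrist"; returns a dict with "frame" (420x560x3 uint8, red, green, blue), "fx", "fy", "cx", "cy" (pixels), "view" (4x4, takes a point from world to camera coordinates). Camera axes: x right, y up, looking along -z (the intrinsics and any distortion apply to the point x, -y, -z); pixel columns grow to the right and rows downward; lengths in m; the calibration is good to about 2 mm. A picture is of the moment at which its call begins. There is no depth.
- r.close_job(): hands the job in; it is judged then, once.
The state is a dict: "t": time; "qpos": joint angles; "qd": joint speeds; "joint_efforts": joint torques, N m; "tool_pos": TCP position; "eef_rot": TCP orientation; "wrist_force": force on the tool from outside, world axes, zero at the start; "torque": the same for the moment, N m; "finger_gap": opening from 0.0 (shut) to 1.0 (fully open); "grasp_force": force on a finger pad.
Only numpy, scipy, OpenCV 4.12 (cv2) and the standard library are available. Lean on these libraries where they do the work, as an engineer would, in place of code of your own. Each camera call takes 0.05 s, during which the arm holds its last target. There are 200 camera calls.

## Working session

There is one attempt and no reset: what is moved stays moved. The work goes in short steps, Python scripts to look and compute and a shell command to move; the robot and the scene stay as the last step left them, time stands still between calls to the robot, and variables do not carry over. Pictures are saved under pics/ and viewed, at most 14 in all, crops included, and the job is handed in when it is done.

```bash
ls; mkdir -p pics; python3 - <<'E'
from station import r, vision, sensors
import cv2,numpy as np
print(sensors.state(), r.finger_overhang)
for n in("scene","top"):
    s=vision.snapshot(n);cv2.imwrite(f"pics/{n}0.png",cv2.resize(s["frame"][:,:,::-1],(800,600),interpolation=cv2.INTER_CUBIC))
    print(n,{k:v for k,v in s.items() if k!="frame"})
E
```

```text
nudge.py
pics
station.py
{'t': 0.0, 'qpos': array([ 1.04771507e+00,  2.91269496e-01, -1.54128006e-01,  1.12668835e+00,
       -4.12851435e-05,  1.43148579e+00]), 'qd': array([-0.00035656,  0.00100851, -0.00067443, -0.00046199,  0.00269515,
        0.00131689]), 'joint_efforts': array([-3.52303723e-03, -5.37146580e+01,  3.31371939e+01,  1.57847686e-02,
       -4.32179741e-04,  2.30721315e-05]), 'tool_pos': array([0.19637114, 0.48643661, 0.24173727]), 'eef_rot': array([-1.90138986e-04,  1.90709940e-01,  9.81646221e-01, -6.16433621e-04]), 'wrist_force': array([ 0.49200449, -0.08313505, -0.07257423]), 'torque': array([0.04481787, 0.05722441, 0.01266404]), 'grasp_force': 0.0, 'finger_gap': 0.9992404996142811} 0.011
scene {'fx': 532.4564189941061, 'fy': 532.4564189941061, 'cx': 288.35411640558766, 'cy': 209.1159317148916, 'view': array([[ 0.87060739, -0.49165982, -0.01770316, -0.3411865 ],
       [ 0.38823977,  0.66448439,  0.63853768, -0.47083184],
       [-0.30217985, -0.56278869,  0.76938692, -0.884153  ],
       [ 0.        ,  0.        ,  0.        ,  1.        ]])}
top {'fx': 412.4679760512781, 'fy': 412.4679760512781, 'cx': 274.01907445157843, 'cy': 218.01753817907766, 'view': array([[-0.00634062, -0.99988796, -0.01355929,  0.25665867],
       [ 0.99849469, -0.00706937,  0.05439089, -0.52878765],
       [-0.05448065, -0.01319401,  0.99842765, -0.98918772],
       [ 0.        ,  0.        ,  0.        ,  1.        ]])}
```

View pics/top0.png

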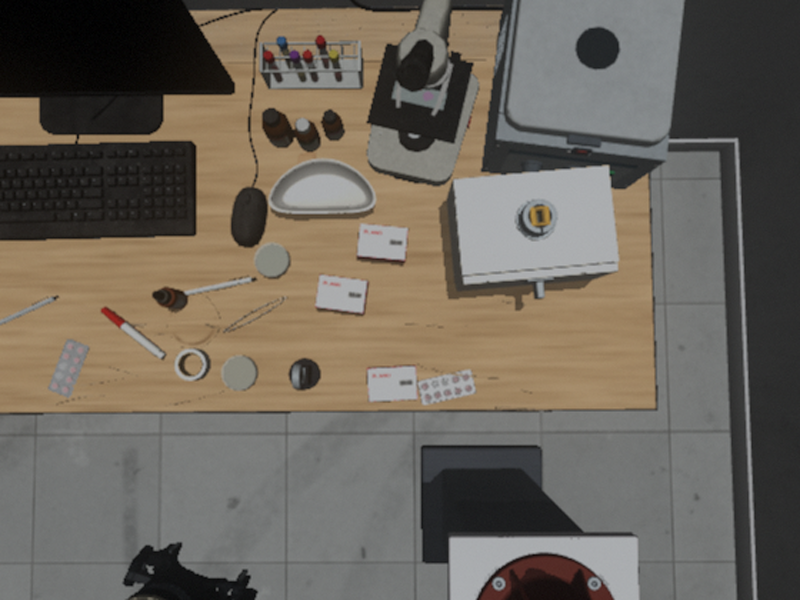

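View pics/scene0.png

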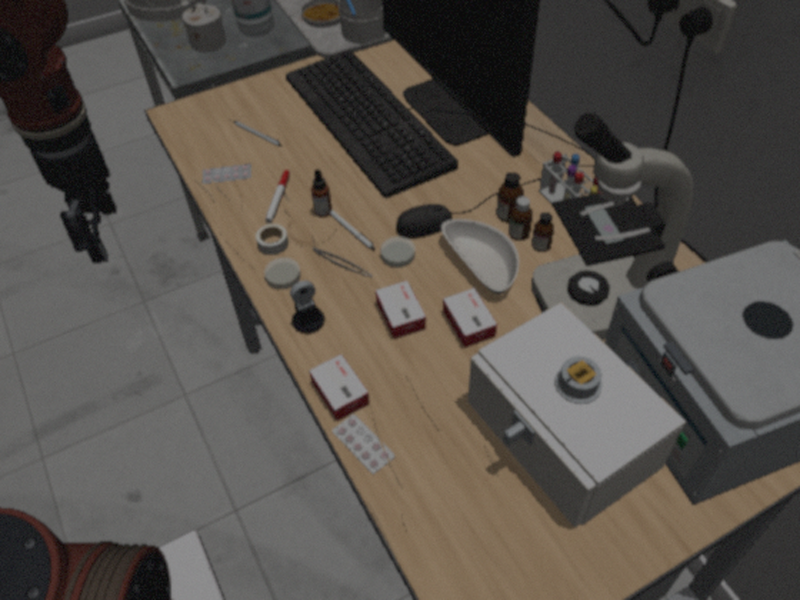

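The top view shows the key and stand at about (303,374), the lock knob at (537,218) and the handle at (540,289). The cartons are at (382,243), (342,294) and (392,383), with the strip touching the front one. The scene view agrees with this.

```bash
cat > h.py <<'E'
from station import r, vision, sensors
import cv2,numpy as np
np.set_printoptions(precision=4,suppress=True)
from scipy.spatial.transform import Rotation as R
def ray(s,u,v):
    V=s["view"]; c=-V[:3,:3].T@V[:3,3]
    return c,V[:3,:3].T@np.array([(u-s["cx"])/s["fx"],-(v-s["cy"])/s["fy"],-1])
def at(s,u,v,z):
    c,d=ray(s,u,v); return c+d*(z-c[2])/d[2]
def proj(s,p):
    q=s["view"][:3,:3]@p+s["view"][:3,3]; return np.array([s["cx"]+s["fx"]*q[0]/-q[2],s["cy"]+s["fy"]*q[1]/q[2]])
def crop(s,u0,v0,w,h,k):
    return cv2.resize(s["frame"][v0:v0+h,u0:u0+w,::-1],None,fx=k,fy=k,interpolation=cv2.INTER_CUBIC)
def rel(p,yaw=None):
    "tool-frame offset from current pose to point p; yaw = world direction of the closing line"
    s=sensors.state(); M=R.from_quat(np.roll(s["eef_rot"],-1)).as_matrix()
    d=M.T@(np.array(p)-s["tool_pos"]); cur=np.arctan2(M[1,1],M[0,1])
    t=None
    if yaw is not None: t=-((yaw-cur+np.pi/2)%np.pi-np.pi/2)
    print("t",round(s["t"],2),"tcp",s["tool_pos"],"y-axis yaw",round(cur,4),"z",M[:,2],"REL",d,"turn",t,"q6",round(s["qpos"][5],3),"F",s["wrist_force"],s["finger_gap"],s["grasp_force"])
E
python3 - <<'E'
from h import *
t=vision.snapshot("top");k=1/1.4286
for n,u,v,z in[("c2",382,243,.034),("c1",342,294,.034),("c0",392,383,.034),("key",303,374,.09),("lock",537,218,.154),("handle",540,289,.1)]:
    print(n,at(t,u*k,v*k,z))
a=crop(t,195,240,40,40,10);b=crop(t,355,130,40,40,10)
s=vision.snapshot("scene"); c=crop(s,195,190,40,50,8);d=crop(s,380,240,50,50,8)
for i,x in enumerate([a,b,c,d]): print(x.shape)
im=np.zeros((400,800,3),np.uint8); im[:,:400]=a; im[:,400:]=b
cv2.imwrite("pics/k1.png",im)
im=np.zeros((600,800,3),np.uint8); im[:400,:320]=c; im[:400,400:]=d
cv2.imwrite("pics/k2.png",im[:400])
E
```

```text
c2 [0.6453 0.2681 0.034 ]
c1 [0.5595 0.3358 0.034 ]
c0 [0.4102 0.2527 0.034 ]
key [0.4288 0.3921 0.09  ]
lock [0.6599 0.0351 0.154 ]
handle [0.5594 0.0198 0.1   ]
(400, 400, 3)
(400, 400, 3)
(400, 320, 3)
(400, 400, 3)
```

View pics/k1.png

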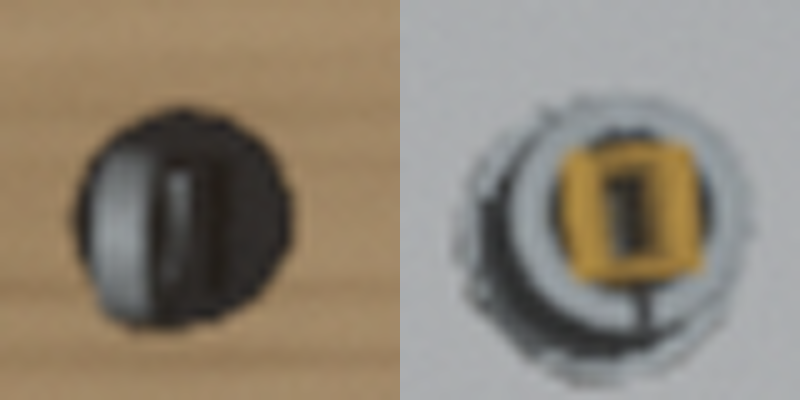

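View pics/k2.png

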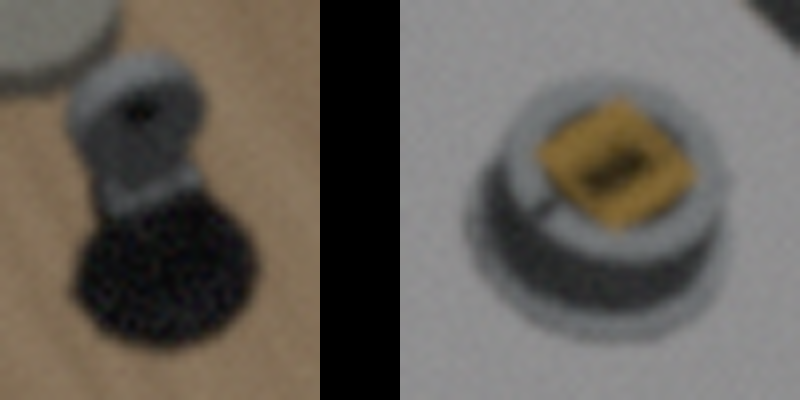

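Crops: in the top view the bow is at about px (207,263.5), the foot at (213.5,261) and the slot at (378.2,151.2). The slot runs nearly along x. I'll work out the cabinet yaw and the move to the key next.

```bash
python3 - <<'E'
from h import *
t=vision.snapshot("top");k=1/1.4286
P=[at(t,u*k,v*k,.126)for u,v in[(453,181),(610,167),(462,279),(618,267)]]
print(P,[np.arctan2(*(b-a)[[1,0]]) for a,b in[(P[0],P[1]),(P[2],P[3]),(P[2],P[0]),(P[3],P[1])]], np.mean(P,0))
print("bow",at(t,207.3,263.5,.092),"foot",at(t,213.5,261,.004),"collar",at(t,213,262.5,.047),"slot",at(t,378.2,151.2,.154))
s=vision.snapshot("scene")
print("scene bow", at(s,195+137/8,190+108/8,.074),"slot",at(s,380+(615-400)/8,240+165/8,.154), "collar",at(s,195+152/8,190+188/8,.047),"foot",at(s,195+165/8,190+270/8,.004))
rel([.428,.39,.2],np.pi/2)
E
```

```text
[array([0.7245, 0.1559, 0.126 ]), array([ 0.7438, -0.0846,  0.126 ]), array([0.5732, 0.144 , 0.126 ]), array([ 0.5896, -0.0926,  0.126 ])] [np.float64(-1.4906706172789443), np.float64(-1.501423677164689), np.float64(0.07822952998222397), np.float64(0.05192709415636906)] [0.6578 0.0307 0.126 ]
bow [0.4252 0.4025 0.092 ] foot [0.4264 0.4027 0.004 ] collar [0.425 0.397 0.047] slot [0.6629 0.0301 0.154 ]
scene bow [0.4279 0.4062 0.074 ] slot [0.6633 0.03   0.154 ] collar [0.4258 0.3997 0.047 ] foot [0.4262 0.4045 0.004 ]
t 0.3 tcp [0.1965 0.4867 0.2421] y-axis yaw 1.187 z [-0.0002 -0.0003 -1.    ] REL [-0.2509 -0.003   0.0421] turn -0.38379869453559157 q6 1.432 F [-0.1257  0.3179 -0.6919] 1.0001429976766365 0.0
```

The manual's scale: shifts go in shares of 62.5 mm and turns go in shares of 45 degrees. Converting my numbers, -0.061 m is -0.976, 0.002 m is 0.032, -0.128 rad / 0.7854 = -0.163.

```bash
python3 nudge.py '[1,-0.976,0.032,0,0,1,-0.976,0.032,0,0,1,-0.976,0.032,0,0,1,-0.976,0.032,0,0,1,0,0,0.32,-0.163,1,0,0,0.32,-0.163,1,0,0,0,-0.163,1,0,0,0,0]'; python3 - <<'E'
from h import *
rel([.426,.403,.2],np.pi/2)
w=vision.snapshot("wrist"); print(w["view"],w["fx"],w["cx"],w["cy"])
for p in([.426,.403,.094],[.426,.403,.042],[.426,.403,0]): print(proj(w,np.array(p))*1.4286)
cv2.imwrite("pics/w1.png",crop(w,0,0,560,420,800/560))
E
```

```text
t: 1.3
tool_pos: [0.4258, 0.4027, 0.202]
eef_rot: [-0.0, 0.0, 1.0, -0.0]
wrist_force: [-0.2, 0.2, 0.4]
finger_gap: 0.997
grasp_force: 0.0
t 1.3 tcp [0.4258 0.4027 0.202 ] y-axis yaw 1.57 z [-0.0005 -0.0003 -1.    ] REL [-0.0002  0.0003  0.002 ] turn -0.0007948704377105376 q6 0.634 F [-0.2296  0.1968  0.4327] 0.9967204751228423 0.0
[[ 0.0005  1.      0.0005 -0.403 ]
 [-0.9633  0.0006 -0.2683  0.4351]
 [-0.2683 -0.0004  0.9633 -0.2246]
 [ 0.      0.      0.      1.    ]] 365.87322631872746 281.8231790866725 202.32544011504245
[403.0541 289.6612]
[402.9317 265.1341]
[402.8592 250.614 ]
```

View pics/w1.png

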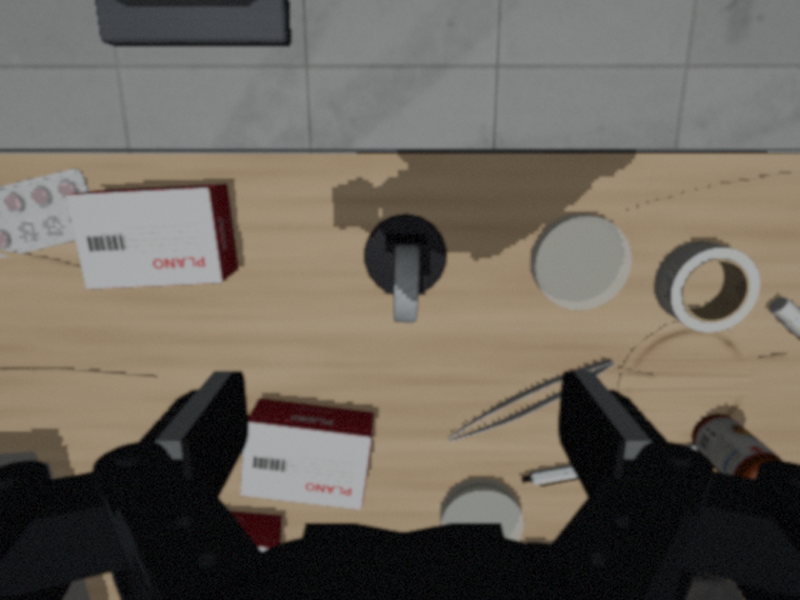

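The wrist view shows the foot at (405,254) and the bow from (405,245) to (405.5,321), with yaw about 0. Next I solve for x from the bow silhouette and the foot.

```bash
python3 - <<'E'
from h import *
w=vision.snapshot("wrist");k=1/1.4286
print("foot",at(w,405*k,254*k,.004),"bow y",at(w,405.5*k,300*k,.085))
c,d=ray(w,405.5*k,321.5*k)
n=np.array([d[2],-d[0]])/np.hypot(d[0],d[2])
# distance from (x,.074) to ray = .020
for x in np.arange(.42,.434,.002): print(x, abs(n@(np.array([x,.074])-c[[0,2]])))
E
```

```text
foot [0.4277 0.4046 0.004 ] bow y [0.4341 0.4044 0.085 ]
0.42 0.02757639042418201
0.422 0.025687013544556072
0.424 0.02379763666493014
0.426 0.021908259785304193
0.428 0.020018882905678267
0.43 0.018129506026052327
0.432 0.016240129146426387
0.434 0.014350752266800448
```

To row units: 0.046 m is 0.736, -0.0022 m is -0.0352.

```bash
python3 nudge.py '[1,-0.0352,0.0272,0.736,0,1,0,0,0.736,0,1,0,0,0.704,0,1,0,0,0,0,0,0,0,0,0,0,0,0,0,0,0,0,0,0,0,0,0,0,0,0,0,0,0,0,0,0,0,0,0,0]' 60; python3 - <<'E'
from h import *
rel([.428,.4044,.066],np.pi/2)
E
```

```text
t: 2.65
tool_pos: [0.4284, 0.4048, 0.0671]
eef_rot: [0.0, -0.0, 1.0, 0.0]
wrist_force: [-0.8, -1.4, 4.7]
finger_gap: 0.127
grasp_force: 58.3
t 2.65 tcp [0.4284 0.4048 0.0671] y-axis yaw 1.5709 z [ 0.0008  0.0007 -1.    ] REL [ 0.0004 -0.0004  0.0011] turn 0.00010926814847311839 q6 0.633 F [-0.797  -1.4177  4.6648] 0.1273554209051338 58.339905738830566
```

To row units: -0.06 m is -0.96, -0.04 m is -0.64.

```bash
python3 nudge.py '[0,0,0,-0.32,0,0,0,0,-0.64,0,0,0,0,-0.96,0,0,0,0,-0.96,0,0,0,0,0,0]'; python3 - <<'E'
from h import *
rel([.663,.030,.235],np.pi/2+.07)
w=vision.snapshot("wrist");cv2.imwrite("pics/w2.png",crop(w,0,0,560,420,800/560))
E
```

```text
t: 3.28
tool_pos: [0.43, 0.4061, 0.2516]
eef_rot: [0.004, -0.0, 1.0, 0.003]
wrist_force: [-0.5, -0.1, -1.0]
finger_gap: 0.132
grasp_force: 58.6
t 3.27 tcp [0.43   0.4061 0.2516] y-axis yaw 1.571 z [ 0.007   0.0052 -1.    ] REL [-0.2328 -0.3762  0.0162] turn -0.06980192995192103 q6 0.633 F [-0.4598 -0.1044 -0.9857] 0.13228660991930227 58.56342315673828
```

View pics/w2.png

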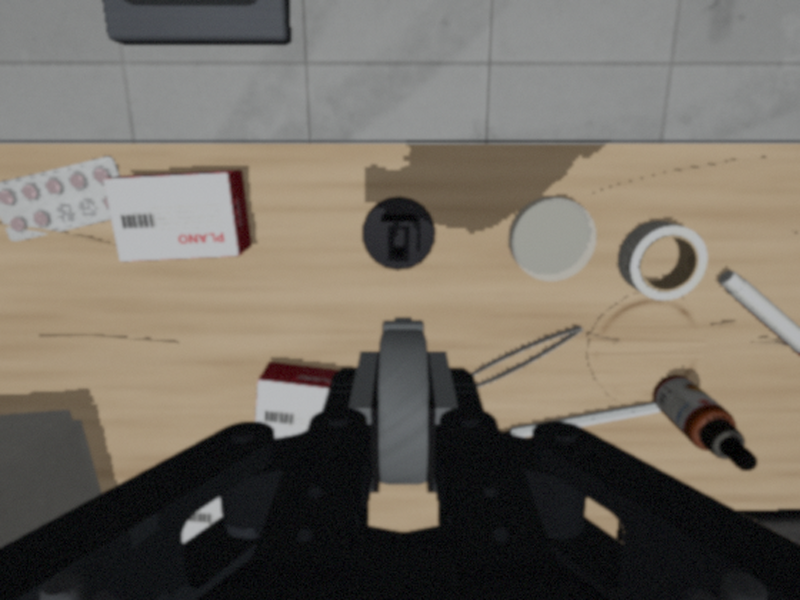

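The key is held straight and the stand slot shows at (400,237). Next, over to the lock.

To row units: -0.047 m is -0.752, -0.03 m is -0.48, -0.07 rad / 0.7854 = -0.0891.

```bash
python3 nudge.py '[0,-0.464,-0.752,0.032,0,0,-0.464,-0.752,0.032,0,0,-0.464,-0.752,0,0,0,-0.464,-0.752,0,0,0,-0.464,-0.752,0,0,0,-0.464,-0.752,0,0,0,-0.464,-0.752,0,0,0,-0.48,-0.752,0,0,0,0,0,0,-0.0891,0,0,0,0,0,0,0,0,0,0,0,0,0,0,0]'; python3 - <<'E'
from h import *
rel([.663,.030,.235],np.pi/2+.07)
w=vision.snapshot("wrist");cv2.imwrite("pics/w3.png",crop(w,180,80,200,150,4))
print(proj(w,np.array([.663,.030,.154])))
E
```

```text
t: 4.82
tool_pos: [0.6607, 0.0294, 0.2422]
eef_rot: [-0.0, -0.035, 0.999, 0.0]
wrist_force: [0.5, 0.7, -0.9]
finger_gap: 0.13
grasp_force: 58.8
t 4.83 tcp [0.6607 0.0294 0.2422] y-axis yaw 1.6412 z [-0.0003  0.     -1.    ] REL [-0.0023  0.0005  0.0072] turn 0.0004280775406269033 q6 -0.136 F [ 0.4718  0.7226 -0.8675] 0.12967843138394197 58.820595145225525
[282.6082 214.4353]
```

View pics/w3.png

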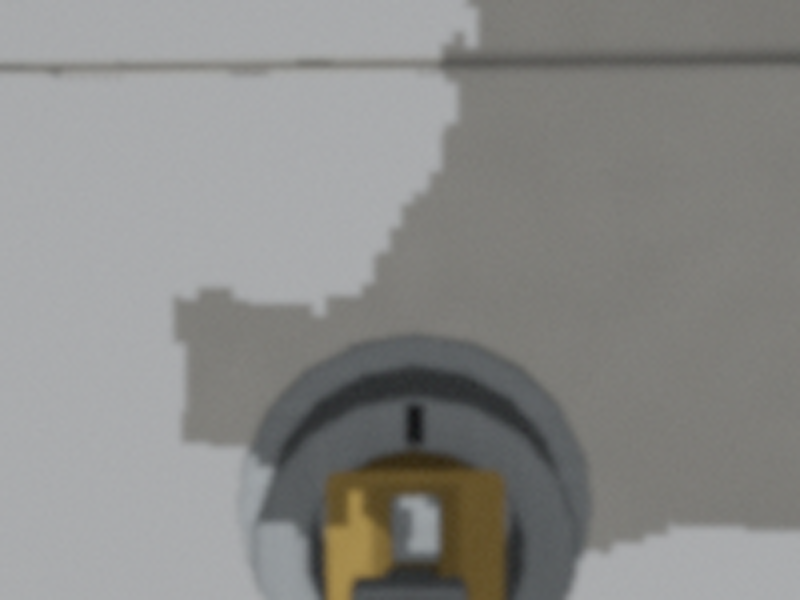

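```bash
python3 - <<'E'
from h import *
w=vision.snapshot("wrist")
for n,u,v in[("slot centre line",284,205),("block front-left",180+328/4,200),("block front-right",180+505/4,200),("slot front edge",284,80+492/4),("slit",180+414/4,80+425/4),("knob front",180+415/4,80+395/4)]: print(n,at(w,u,v,.154))
rel([.663,.0297,.19],np.pi/2+.07)
E
```

```text
slot centre line [0.6569 0.0304 0.154 ]
block front-left [0.6547 0.0165 0.154 ]
block front-right [0.6527 0.0439 0.154 ]
slot front edge [0.6556 0.0303 0.154 ]
slit [0.645  0.0292 0.154 ]
knob front [0.6403 0.029  0.154 ]
t 4.92 tcp [0.6609 0.0292 0.2424] y-axis yaw 1.6414 z [ 0.0001 -0.     -1.    ] REL [-0.0021  0.0003  0.0524] turn 0.0006014343923079757 q6 -0.137 F [ 0.3361 -0.4454 -0.1436] 0.13140600004275485 58.82064878940582
```

To row units: 0.02 m is 0.32, -0.0047 m is -0.0752.

```bash
python3 nudge.py '[0,-0.0752,0.0208,0,0,0,0,0,0.32,0,0,0,0,0.288,0,0,0,0,0.096,0,0,0,0,0.096,0,0,0,0,0,0,0,0,0,0,0]'; python3 - <<'E'
from h import *
rel([.6655,.0308,.179],np.pi/2+.07)
E
```

```text
t: 5.8
tool_pos: [0.666, 0.0302, 0.1929]
eef_rot: [0.0, -0.035, 0.999, -0.0]
wrist_force: [-0.4, 0.0, -0.9]
finger_gap: 0.129
grasp_force: 58.8
t 5.8 tcp [0.666  0.0302 0.1929] y-axis yaw 1.641 z [ 0.0009 -0.     -1.    ] REL [0.0005 0.0006 0.0139] turn 0.00022323610139540762 q6 -0.134 F [-0.3761  0.021  -0.9055] 0.1292232127070545 58.81960093975067
```

Blade tip is about 9 mm in with no force. I'll keep lowering it.

To row units: 0.005 m is 0.08, 0.004 m is 0.064.

```bash
python3 nudge.py '[0,0,0,0.08,0,0,0,0,0.08,0,0,0,0,0.064,0,0,0,0,0,0,0,0,0,0,0]'; python3 - <<'E'
from h import *
rel([.6655,.0308,.179],np.pi/2+.07)
E
```

```text
t: 6.42
tool_pos: [0.6656, 0.0302, 0.1791]
eef_rot: [0.0, -0.035, 0.999, -0.0]
wrist_force: [-2.6, -0.0, 6.9]
finger_gap: 0.131
grasp_force: 59.7
t 6.42 tcp [0.6656 0.0302 0.1791] y-axis yaw 1.641 z [ 0.0005 -0.0001 -1.    ] REL [0.0001 0.0006 0.0001] turn 0.00019213018331876164 q6 -0.134 F [-2.5872 -0.0053  6.8965] 0.13147583510575184 59.714627265930176
```

To row units: 0.0005 m is 0.008, -0.13 rad / 0.7854 = -0.1655.

```bash
python3 nudge.py '[0,0.008,0,0,-0.2165,0,0,0,0,-0.2165,0,0,0,0,-0.2165,0,0,0,0,-0.2165,0,0,0,0,-0.2165,0,0,0,0,-0.2165,0,0,0,0,-0.2165,0,0,0,0,-0.1655,0,0,0,0,0,0,0,0,0,0]'; python3 - <<'E'
from h import *
rel([.6655,.0308,.179],np.pi/2+.07+1.2);print(sensors.state()["torque"])
E
```

```text
t: 7.68
tool_pos: [0.6649, 0.0312, 0.1791]
eef_rot: [0.001, -0.641, 0.768, 0.001]
wrist_force: [-4.1, 4.7, 9.1]
finger_gap: 0.136
grasp_force: 60.0
t 7.67 tcp [0.6649 0.0312 0.1791] y-axis yaw 2.9617 z [ 0.0002  0.0016 -1.    ] REL [ 0.0003 -0.0006  0.0001] turn 0.12091551171833093 q6 -1.455 F [-4.0769  4.6608  9.0737] 0.13587445825473693 60.00766038894653
[0.9126 0.8794 0.0001]
```

To row units: -0.05 rad / 0.7854 = -0.0637.

```bash
python3 nudge.py '[0,0,0,0,-0.0637,0,0,0,0,-0.0382,0,0,0,0,0,0,0,0,0,0]'; python3 - <<'E'
from h import *
rel([.6655,.0308,.179],np.pi/2+.07+1.2);print(sensors.state()["torque"])
w=vision.snapshot("wrist");cv2.imwrite("pics/w4.png",crop(w,160,60,240,180,3))
E
```

```text
t: 8.18
tool_pos: [0.6648, 0.0312, 0.1791]
eef_rot: [0.001, -0.671, 0.742, 0.001]
wrist_force: [-4.0, 3.7, 8.5]
finger_gap: 0.13
grasp_force: 60.1
t 8.18 tcp [0.6648 0.0312 0.1791] y-axis yaw 3.0414 z [-0.0001  0.0018 -1.    ] REL [ 0.0004 -0.0008  0.0001] turn 0.20060931260807502 q6 -1.534 F [-3.9863  3.7435  8.5392] 0.1304283697154138 60.07869780063629
[ 0.9636  0.9997 -0.2673]
```

View pics/w4.png

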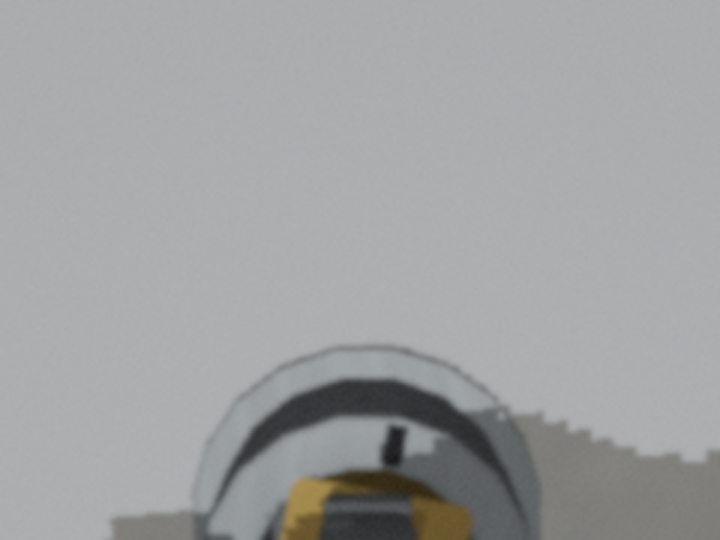

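The mark shows the lock turned about 1.2 rad, with torque at the stop. I release the key, rise and go over the handle.

To row units: 0.06 m is 0.96, -0.05 m is -0.8, 0.06 rad / 0.7854 = 0.0764.

```bash
python3 nudge.py '[0,0,0,0,0.1019,0.3,0,0,0,0,0.4,0,0,0,0,0.5,0,0,0,0,0.5,0,0,-0.48,0,0.5,0,0,-0.8,0,0.5,0,0,-0.32,0.2292,0.5,0,0,0,0.2292,0.5,0,0,0,0.2292,0.5,0,0,0,0.2292,0.5,0,0,0,0.2292,0.5,0,0,0,0.2292,0.5,0,0,0,0.2292,0.5,0.96,0,0,0.0764,0.5,0.8,0,0,0,0.5,0,0,0,0,0.5,0,0,0,0]'; python3 - <<'E'
from h import *
rel([.565,.024,.2],np.pi/2+.07)
w=vision.snapshot("wrist");cv2.imwrite("pics/w5.png",crop(w,0,0,560,420,800/560))
E
```

```text
t: 10.35
tool_pos: [0.5566, 0.0188, 0.2789]
eef_rot: [0.001, -0.035, 0.999, -0.0]
wrist_force: [0.9, 0.7, -0.2]
finger_gap: 0.497
grasp_force: 0.0
t 10.35 tcp [0.5566 0.0188 0.2789] y-axis yaw 1.6411 z [ 0.0017 -0.0002 -1.    ] REL [-0.0086  0.0047  0.0789] turn 0.00035126310592303867 q6 -0.168 F [ 0.9487  0.7276 -0.1922] 0.4973338724212628 0.0
```

View pics/w5.png

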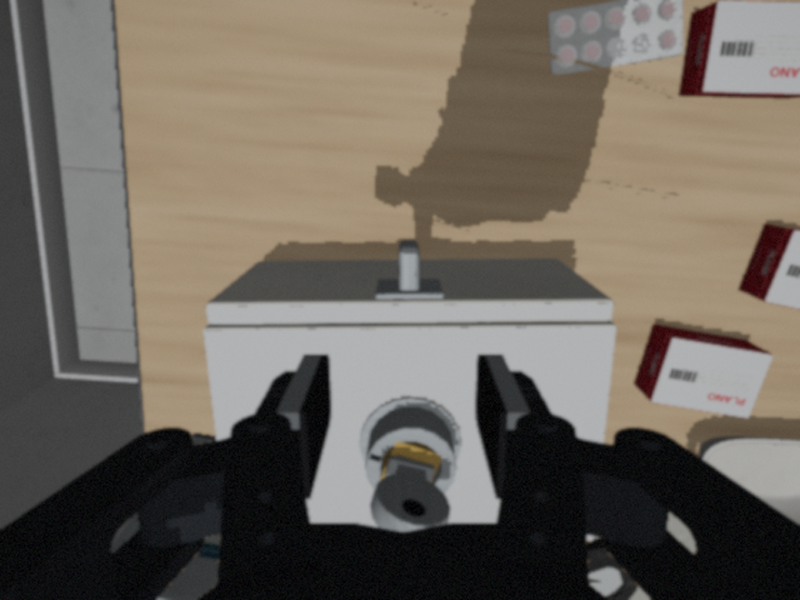

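The tab's top face runs from (408,246) to (409,290), and the front panel's top edges run from (208,305) to (612,305).

```bash
python3 - <<'E'
from h import *
w=vision.snapshot("wrist");k=1/1.4286
for n,u,v,z in[("tab tip",409,246,.113),("tab root",409,290,.113),("pf L",208,305,.122),("pf R",611,302,.122),("pb L",208,324,.122),("pb R",612,322,.122)]: print(n,at(w,u*k,v*k,z))
E
```

```text
tab tip [0.5474 0.0218 0.113 ]
tab root [0.5737 0.0237 0.113 ]
pf L [ 0.5883 -0.0916  0.122 ]
pf R [0.5701 0.14   0.122 ]
pb L [ 0.5999 -0.0919  0.122 ]
pb R [0.5821 0.1428 0.122 ]
```

To row units: 0.06 m is 0.96, -0.0047 m is -0.0752.

```bash
python3 nudge.py '[0.5,-0.0752,0.0592,0.72,0,0.5,0,0,0.96,0,0.5,0,0,0.8,0,0.5,0,0,0.48,0,0.5,0,0,0,0,0,0,0,0,0,0,0,0,0,0,0,0,0,0,0,0,0,0,0,0,0,0,0,0,0]' 80; python3 - <<'E'
from h import *
rel([.5605,.0228,.094],np.pi/2+.075)
E
```

```text
t: 11.7
tool_pos: [0.5618, 0.0226, 0.0951]
eef_rot: [0.002, -0.035, 0.999, -0.0]
wrist_force: [0.3, -2.1, 6.9]
finger_gap: 0.132
grasp_force: 78.7
t 11.7 tcp [0.5618 0.0226 0.0951] y-axis yaw 1.6413 z [ 0.0036 -0.0008 -1.    ] REL [0.0013 0.0003 0.0011] turn -0.004539725798515137 q6 -0.16 F [ 0.3157 -2.0953  6.9124] 0.1322957593520271 78.69145274162292
```

To row units: 0.02 m is 0.32, 0.016 m is 0.256.

```bash
python3 nudge.py '[0,0.128,0,0,0,0,0.256,0,0,0,0,0.32,0,0,0,0,0.32,0,0,0,0,0.32,0,0,0,0,0.32,0,0,0,0,0.224,0,0,0,0,0.096,0,0,0,0,0,0,0,0,0,0,0,0,0]'; python3 - <<'E'
from h import *
rel([.5605-.1247,.0228-.0094,.094],np.pi/2+.075)
E
```

```text
t: 12.95
tool_pos: [0.4381, 0.0128, 0.095]
eef_rot: [0.002, -0.035, 0.999, -0.002]
wrist_force: [-0.7, -8.9, 12.2]
finger_gap: 0.123
grasp_force: 80.6
t 12.95 tcp [0.4381 0.0128 0.095 ] y-axis yaw 1.6405 z [ 0.0039 -0.0032 -1.    ] REL [0.0023 0.0008 0.001 ] turn -0.005272497936858134 q6 -0.206 F [-0.7051 -8.8503 12.1731] 0.12255856464207364 80.56085586547852
```

Drawer is open about 124 mm. Release, rise, and measure the cartons and drawer from the top camera.

To row units: -0.06 m is -0.96, -0.05 m is -0.8.

```bash
python3 nudge.py '[0.3,0,0,0,0,0.4,0,0,0,0,0.4,0,0,-0.64,0,0.8,0,0,-0.96,0,1,0,0,-0.8,0,1,0,0,0,0,1,0,0,0,0]'; cat >> h.py <<'E'
def cartons(s,z=.034):
    hsv=cv2.cvtColor(s["frame"],cv2.COLOR_RGB2HSV)
    m=((hsv[...,1]<45)&(hsv[...,2]>150)).astype(np.uint8)
    m=cv2.morphologyEx(m,cv2.MORPH_CLOSE,np.ones((5,5)))
    for c in cv2.findContours(m,cv2.RETR_EXTERNAL,cv2.CHAIN_APPROX_NONE)[0]:
        if cv2.contourArea(c)<200: continue
        P=np.array([at(s,u,v,z)[:2] for u,v in c[:,0]]).astype(np.float32)
        b=cv2.minAreaRect(P*1000)
        if 45<min(b[1])<70 and 70<max(b[1])<95:
            a=b[2] if b[1][0]<b[1][1] else b[2]+90   # direction of short side
            print("carton",np.array(b[0])/1000,"size",np.array(b[1]),"short-side yaw",round(np.radians((a+90)%180-90),3))
E
python3 - <<'E'
from h import *
rel([.41,.2527,.2],0)
t=vision.snapshot("top");cartons(t)
cv2.imwrite("pics/t2.png",crop(t,180,100,280,210,800/280))
E
```

```text
t: 13.82
tool_pos: [0.4362, 0.0144, 0.2428]
eef_rot: [-0.0, -0.035, 0.999, 0.0]
wrist_force: [-0.3, -0.4, -1.2]
finger_gap: 1.001
grasp_force: 0.0
t 13.82 tcp [0.4362 0.0144 0.2428] y-axis yaw 1.6411 z [-0.0006  0.0003 -1.    ] REL [0.0093 0.2395 0.0429] turn -1.5004892752883041 q6 -0.205 F [-0.3194 -0.4208 -1.2295] 1.0013958963335077 0.0
carton [0.5617 0.3384] size [80.4378 54.6818] short-side yaw -0.14
carton [0.649  0.2686] size [82.2984 54.7086] short-side yaw -0.105
```

View pics/t2.png

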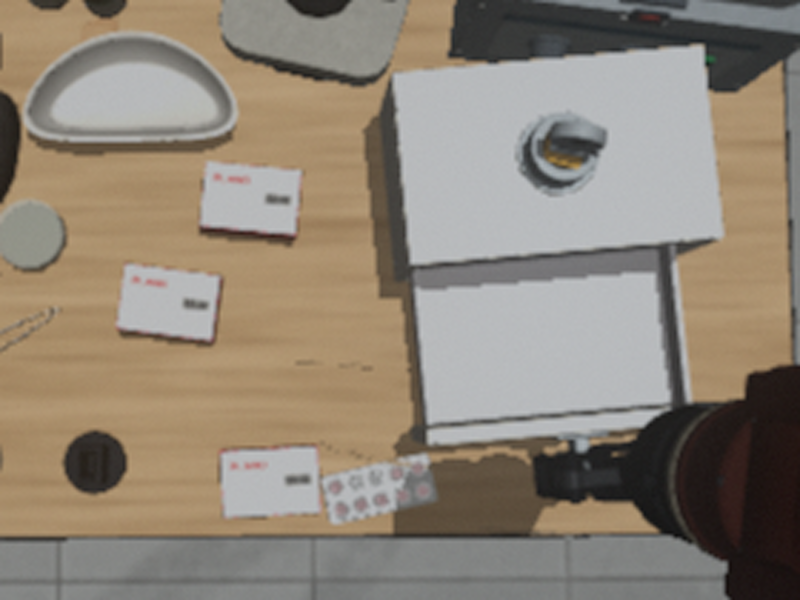

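Front carton's top corners are about (221,448), (319,446), (322,514) and (224,517). The drawer's front panel inner edge runs from (428,426) to (672,405). All three cartons are present.

```bash
python3 - <<'E'
from h import *
t=vision.snapshot("top");k=280/800
f=lambda u,v,z:at(t,180+u*k,100+v*k,z)
P=[f(u,v,.034)for u,v in[(221,448),(319,446),(322,514),(224,517)]]
print(np.mean(P,0),[np.arctan2(*(a-b)[[1,0]]) for a,b in[(P[0],P[3]),(P[1],P[2]),(P[0],P[1]),(P[3],P[2])]],np.linalg.norm(P[0]-P[1]),np.linalg.norm(P[0]-P[3]))
Q=[f(428,426,.122),f(672,405,.122)];print(Q,np.arctan2(*(Q[0]-Q[1])[[1,0]])-np.pi/2)
fl=np.array([.5246,.0199,.016]);ex=np.array([np.cos(.078),np.sin(.078),0]);ey=np.array([-ex[1],ex[0],0])
print("pred inner panel mid",fl-.055*ex,"places +47",fl+.0075*ex+.047*ey,"-47",fl+.0075*ex-.047*ey)
E
```

```text
[0.4095 0.2513 0.034 ] [np.float64(0.03949158202107434), np.float64(0.035563498694497216), np.float64(1.5853077874138488), np.float64(1.5961521691440832)] 0.08172050392284803 0.057217463259343994
[array([0.4564, 0.1312, 0.122 ]), array([ 0.4711, -0.0534,  0.122 ])] 0.07966367610769742
pred inner panel mid [0.4698 0.0156 0.016 ] places +47 [0.5284 0.0673 0.016 ] -47 [ 0.5357 -0.0264  0.016 ]
```

To row units: 0.0596 m is 0.9536, 0.04 m is 0.64, -0.17 rad / 0.7854 = -0.2165.

```bash
python3 nudge.py '[1,0.0336,0.9536,0,0,1,0.0336,0.9536,0,0,1,0.0336,0.9536,0,0,1,0.0336,0.9536,0,0,1,0,0,0,-0.2165,1,0,0,0,-0.2165,1,0,0,0,-0.2165,1,0,0,0,-0.2165,1,0,0,0,-0.2165,1,0,0,0.64,-0.2165,1,0,0,0.32,-0.2165,1,0,0,0.32,-0.2165,1,0,0,0,-0.2165,1,0,0,0,0]'; python3 - <<'E'
from h import *
rel([.411,.2515,.018],.03)
w=vision.snapshot("wrist"); print(proj(w,np.array([.411,.2515,.034]))*1.4286)
cv2.imwrite("pics/w6.png",crop(w,0,0,560,420,800/560))
E
```

```text
t: 15.68
tool_pos: [0.4106, 0.2511, 0.1621]
eef_rot: [0.001, 0.717, -0.697, -0.001]
wrist_force: [1.3, 0.0, -0.4]
finger_gap: 0.999
grasp_force: 0.0
t 15.68 tcp [0.4106 0.2511 0.1621] y-axis yaw -3.1133 z [-0.0024 -0.0009 -1.    ] REL [-0.0005 -0.0008  0.1441] turn -0.0017445877693091916 q6 -1.202 F [ 1.2525  0.023  -0.3872] 0.9985677314683481 0.0
[403.5715 281.8209]
```

View pics/w6.png

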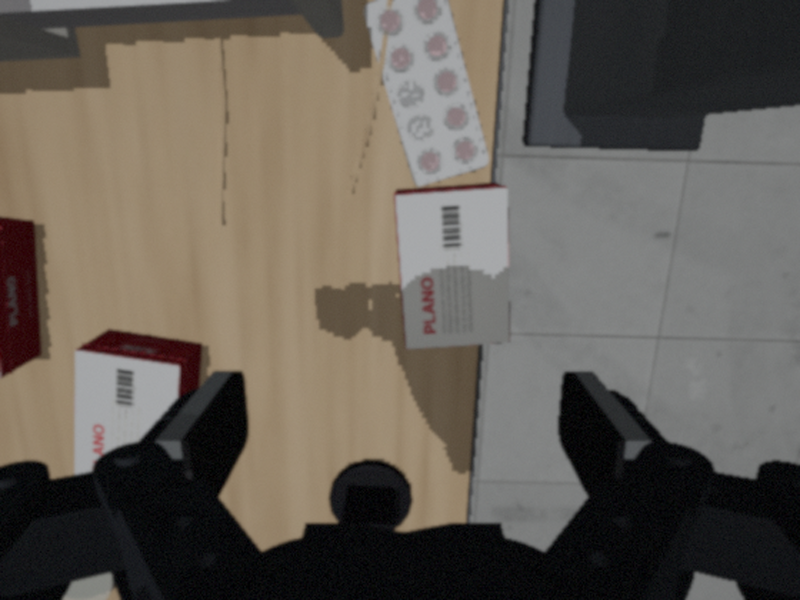

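The front carton has been knocked toward the edge. Its top corners are now (397,192), (507,188), (511,343) and (406,348). I'll measure it again.

```bash
python3 - <<'E'
from h import *
w=vision.snapshot("wrist");k=1/1.4286
P=[at(w,u*k,v*k,.034)for u,v in[(397,192),(507,188),(511,343),(406,348)]]
print(np.mean(P,0),[np.arctan2(*(a-b)[[1,0]]) for a,b in[(P[0],P[1]),(P[3],P[2])]],np.arctan2(*(P[3]-P[0])[[1,0]])-np.pi/2,np.linalg.norm(P[0]-P[1]),np.linalg.norm(P[0]-P[3]))
print(at(w,480*k,420*k,0),at(w,496*k,170*k,0))
m=np.mean(P,0);rel([m[0],m[1],.018],.03)
cartons(vision.snapshot("top"))
E
```

```text
[0.3851 0.2453 0.034 ] [np.float64(0.06178375409710273), np.float64(0.07674322038428313)] 0.08147429481765589 0.05389877397186122 0.08213148332268608
[0.3608 0.3491 0.    ] [0.3621 0.196  0.    ]
t 15.78 tcp [0.4111 0.2513 0.1628] y-axis yaw -3.1161 z [-0.0009 -0.0003 -1.    ] REL [0.0053 0.026  0.1449] turn -0.0045223053926708445 q6 -1.199 F [ 0.0899 -0.169   0.022 ] 0.9991035726664362 0.0
carton [0.5617 0.3384] size [80.4006 54.7341] short-side yaw -0.141
carton [0.649  0.2686] size [82.2984 54.7086] short-side yaw -0.105
```

The manual's scale: shifts go in shares of 62.5 mm and turns go in shares of 45 degrees. Converting my numbers, 0.04 m is 0.64, 0.026 m is 0.416, -0.05 rad / 0.7854 = -0.0637.

```bash
python3 nudge.py '[1,0.0848,0.416,0.48,0,1,0,0,0.48,-0.0637,1,0,0,0.64,0,1,0,0,0.56,0,1,0,0,0.16,0,1,0,0,0,0,0,0,0,0,0,0,0,0,0,0,0,0,0,0,0,0,0,0,0,0,0,0,0,0,0]' 50; python3 - <<'E'
from h import *
rel([.385,.2453,.018],.075)
E
```

```text
t: 17.2
tool_pos: [0.3863, 0.2457, 0.0196]
eef_rot: [-0.001, 0.735, -0.679, 0.0]
wrist_force: [-2.3, 0.1, 7.9]
finger_gap: 0.643
grasp_force: 52.2
t 17.2 tcp [0.3863 0.2457 0.0196] y-axis yaw -3.0623 z [ 0.0016  0.0008 -1.    ] REL [0.0003 0.0013 0.0016] turn 0.004313281792684975 q6 -1.243 F [-2.3074  0.0999  7.918 ] 0.6425200144265432 52.18795716762543
```

To row units: -0.06 m is -0.96, -0.03 m is -0.48, 0.175 rad / 0.7854 = 0.2228.

```bash
python3 nudge.py '[0,0,0,-0.48,0,0,0,0,-0.96,0,0,0,0,-0.96,0,0,0,0,-0.8,0.219,0,0,0,0,0.2228,0,0,0,0,0.2228,0,0,0,0,0.2228,0,0,0,0,0.2228,0,0,0,0,0.2228,0,0,0,0,0.2228,0,0,0,0,0.2228,0,0,0,0,0.2228,0,0,0,0,0]' 60; python3 - <<'E'
from h import *
rel([.5357,-.0264,.2],np.pi/2+.078)
E
```

```text
t: 18.82
tool_pos: [0.3855, 0.2453, 0.2187]
eef_rot: [0.0, -0.04, 0.999, 0.0]
wrist_force: [-0.5, 0.1, -3.4]
finger_gap: 0.644
grasp_force: 66.8
t 18.82 tcp [0.3855 0.2453 0.2187] y-axis yaw 1.65 z [ 0.0005  0.0002 -1.    ] REL [-0.1282 -0.2828  0.0188] turn 0.0012494525896566966 q6 0.327 F [-0.5456  0.1429 -3.3677] 0.6440192221212796 66.80805444717407
```

To row units: -0.0471 m is -0.7536, -0.0214 m is -0.3424.

```bash
python3 nudge.py '[0,-0.3424,-0.7536,0,0,0,-0.3424,-0.7536,0,0,0,-0.3424,-0.7536,0,0,0,-0.3424,-0.7536,0,0,0,-0.3424,-0.7536,0,0,0,-0.3424,-0.7536,0,0,0,0,0,0,0,0,0,0,0,0]'; python3 - <<'E'
from h import *
rel([.5357,-.0264,.0376],np.pi/2+.078)
w=vision.snapshot("wrist");cv2.imwrite("pics/w7.png",crop(w,0,0,560,420,800/560))
E
```

```text
t: 19.82
tool_pos: [0.5352, -0.0262, 0.2182]
eef_rot: [-0.0, -0.04, 0.999, 0.0]
wrist_force: [0.9, 0.2, -3.9]
finger_gap: 0.639
grasp_force: 66.8
t 19.82 tcp [ 0.5352 -0.0262  0.2182] y-axis yaw 1.6511 z [-0.0007  0.0004 -1.    ] REL [-0.0006 -0.0003  0.1806] turn 0.0023399556577374803 q6 -0.266 F [ 0.8522  0.1766 -3.8635] 0.6386693365732301 66.82410478591919
```

View pics/w7.png

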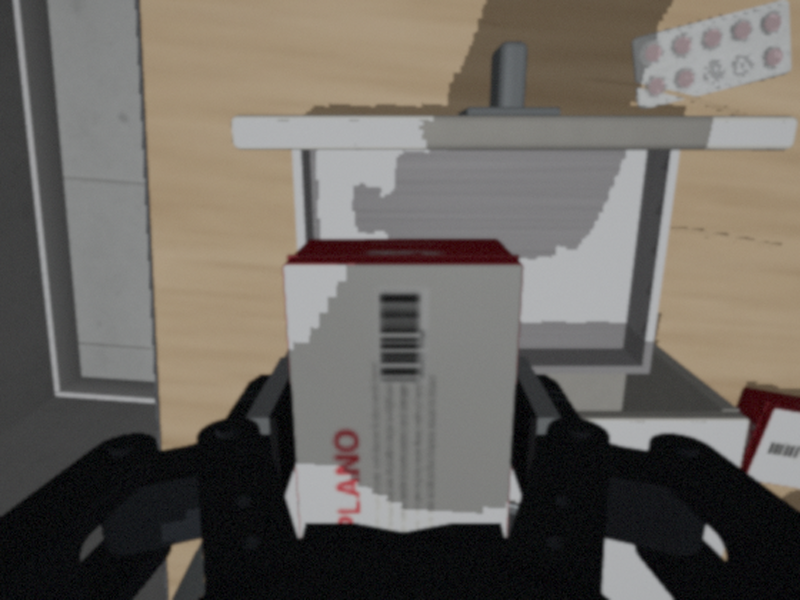

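The panel's inner top edge is at v≈149. The side wall tops' inner edges are at u≈303 and u≈646 (v≈155), and the cabinet's front edge is at v≈414. I'll check the drawer frame.

```bash
python3 - <<'E'
from h import *
w=vision.snapshot("wrist");k=1/1.4286
fl=np.array([.5246,.0199,0]);ex=np.array([np.cos(.079),np.sin(.079),0]);ey=np.array([-ex[1],ex[0],0])
for n,u,v,z in[("panel inner",400,149,.122),("panel inner",300,149,.122),("panel inner R",660,149,.122),("wallL",303,160,.046),("wallR",648,160,.046),("cab front",650,414,.126),("floor front R",640,152,.016)]:
    p=at(w,u*k,v*k,z); print(n,p,"local",(p-fl)@ex,(p-fl)@ey)
E
```

```text
panel inner [ 0.4709 -0.032   0.122 ] local -0.0576269323650646 -0.0475057233929862
panel inner [ 0.4743 -0.0739  0.122 ] local -0.0575464053621111 -0.08956057445567954
panel inner R [0.4621 0.0771 0.122 ] local -0.057836465900370705 0.06192218646007713
wallL [ 0.4821 -0.0863  0.046 ] local -0.05078443956431556 -0.10249160744598565
wallR [0.4663 0.1078 0.046 ] local -0.05115275289973551 0.0922110962048151
cab front [0.5827 0.0963 0.126 ] local 0.06396600998952123 0.07159063062930808
floor front R [0.4618 0.1156 0.016 ] local -0.055082558244363464 0.10037593302538626
```

To row units: 0.05 m is 0.8, 0.006 m is 0.096.

```bash
python3 nudge.py '[0,0.048,-0.032,0.48,0,0,0,0,0.8,0,0,0,0,0.8,0,0,0,0,0.48,0,0,0,0,0.24,0,0,0,0,0.096,0,0,0,0,0,0,0,0,0,0,0]'; python3 - <<'E'
from h import *
rel([.5357,-.0264,.0376],np.pi/2+.078)
E
```

```text
t: 20.92
tool_pos: [0.5338, -0.0287, 0.0384]
eef_rot: [0.001, -0.039, 0.999, -0.0]
wrist_force: [0.6, 0.3, -2.4]
finger_gap: 0.64
grasp_force: 66.7
t 20.93 tcp [ 0.5338 -0.0287  0.0384] y-axis yaw 1.6492 z [ 0.0019 -0.0004 -1.    ] REL [-0.0021  0.0021  0.0008] turn 0.0003853737788157563 q6 -0.269 F [ 0.6171  0.2592 -2.4155] 0.6399592214727577 66.6647207736969
```

To row units: -0.06 m is -0.96, -0.05 m is -0.8.

```bash
python3 nudge.py '[0,0,0,0.032,0,0.7,0,0,0,0,0.78,0,0,0,0,0.78,0,0,0,0,0.78,0,0,-0.32,0,0.78,0,0,-0.8,0,0.8,0,0,-0.96,0,1,0,0,-0.8,0,1,0,0,0,0]'; python3 - <<'E'
from h import *
rel([.563,.3384,.15],-.14)
cartons(vision.snapshot("top"))
E
```

```text
t: 22.05
tool_pos: [0.5352, -0.029, 0.2195]
eef_rot: [0.004, -0.039, 0.999, -0.001]
wrist_force: [0.0, 0.2, -0.0]
finger_gap: 1.001
grasp_force: 0.0
t 22.05 tcp [ 0.5352 -0.029   0.2195] y-axis yaw 1.649 z [ 0.0073 -0.0014 -1.    ] REL [-0.0559  0.3642  0.0692] turn -1.3525496119920772 q6 -0.269 F [ 0.0196  0.2215 -0.0389] 1.000817057709663 0.0
carton [0.5617 0.3385] size [80.3387 54.6818] short-side yaw -0.14
carton [0.6491 0.2686] size [82.2955 54.5998] short-side yaw -0.109
```

To row units: 0.052 m is 0.832, -0.008 m is -0.128, -0.169 rad / 0.7854 = -0.2152.

```bash
python3 nudge.py '[1,-0.128,0.832,0,0,1,-0.128,0.832,0,0,1,-0.128,0.832,0,0,1,-0.128,0.832,0,0,1,-0.128,0.832,0,0,1,-0.128,0.832,0,0,1,-0.128,0.832,0,0,1,0,0,0,-0.2152,1,0,0,0,-0.2152,1,0,0,0,-0.2152,1,0,0,0,-0.2152,1,0,0,0,-0.2152,1,0,0,0.32,-0.2152,1,0,0,0.48,-0.2152,1,0,0,0.32,-0.2152,1,0,0,0,0]'; python3 - <<'E'
from h import *
rel([.563,.3384,.0196],-.14)
w=vision.snapshot("wrist"); print(proj(w,np.array([.563,.3384,.034]))); cartons(w); cartons(vision.snapshot("top"))
cv2.imwrite("pics/w8.png",crop(w,0,0,560,420,800/560))
E
```

```text
t: 24.1
tool_pos: [0.5584, 0.3378, 0.1423]
eef_rot: [-0.003, -0.655, 0.755, 0.001]
wrist_force: [0.1, -0.7, 0.2]
finger_gap: 1.0
grasp_force: 0.0
t 24.1 tcp [0.5584 0.3378 0.1423] y-axis yaw 2.9998 z [-0.0051 -0.0024 -1.    ] REL [-0.0016 -0.005   0.1226] turn -0.001826659020184973 q6 -0.997 F [ 0.1425 -0.687   0.1795] 0.9995712851560753 0.0
[276.2578 205.9027]
carton [0.6509 0.2682] size [81.8901 55.4292] short-side yaw -0.106
carton [0.6481 0.2687] size [82.2984 56.5121] short-side yaw -0.105
```

To row units: 0.04 m is 0.64, -0.0016 m is -0.0256.

```bash
python3 nudge.py '[1,-0.0256,-0.072,0.48,0,1,0,0,0.64,0,1,0,0,0.64,0,1,0,0,0.192,0,1,0,0,0,0,0,0,0,0,0,0,0,0,0,0,0,0,0,0,0,0,0,0,0,0,0,0,0,0,0]' 60; python3 - <<'E'
from h import *
rel([.5635,.3384,.0196],-.14)
E
```

```text
t: 25.45
tool_pos: [0.5659, 0.3403, 0.0254]
eef_rot: [0.001, -0.656, 0.755, -0.0]
wrist_force: [-1.6, -0.7, 7.5]
finger_gap: 0.642
grasp_force: 64.6
t 25.45 tcp [0.5659 0.3403 0.0254] y-axis yaw 3.0009 z [ 0.0024  0.0014 -1.    ] REL [0.0022 0.0021 0.0058] turn -0.0007224301926878063 q6 -0.999 F [-1.6063 -0.679   7.5263] 0.6418215004523782 64.61810231208801
```

To row units: -0.06 m is -0.96, -0.05 m is -0.8, 0.169 rad / 0.7854 = 0.2152.

```bash
python3 nudge.py '[0,0,0,-0.48,0,0,0,0,-0.96,0,0,0,0,-0.96,0,0,0,0,-0.8,0.2152,0,0,0,0,0.2152,0,0,0,0,0.2152,0,0,0,0,0.2152,0,0,0,0,0.2152,0,0,0,0,0.2152,0,0,0,0,0.2152,0,0,0,0,0.2152,0,0,0,0,0,0,0,0,0,0]'; python3 - <<'E'
from h import *
rel([.5248,.0651,.2],np.pi/2+.078)
E
```

```text
t: 27.08
tool_pos: [0.565, 0.3396, 0.2237]
eef_rot: [0.0, -0.041, 0.999, 0.0]
wrist_force: [-0.2, -0.0, -2.6]
finger_gap: 0.64
grasp_force: 65.0
t 27.07 tcp [0.565  0.3396 0.2237] y-axis yaw 1.6526 z [ 0.0004  0.0001 -1.    ] REL [ 0.0625 -0.2703  0.0236] turn 0.0038041461927418307 q6 0.349 F [-0.2373 -0.0196 -2.6472] 0.6401643947934238 65.00244855880737
```

To row units: -0.0543 m is -0.8688, -0.054 m is -0.864, 0.004 rad / 0.7854 = 0.0051.

```bash
python3 nudge.py '[0,0.2,-0.864,0,0,0,0.2,-0.864,0,0,0,0.2,-0.864,0,0,0,0.2,-0.864,0,0,0,0.2,-0.8688,0,0.0051,0,0,0,0,0,0,0,0,0,0,0,0,0,0,0]'; python3 - <<'E'
from h import *
rel([.5248,.0651,.0434],np.pi/2+.078)
w=vision.snapshot("wrist");cv2.imwrite("pics/w9.png",crop(w,0,0,560,420,800/560))
E
```

```text
t: 28.08
tool_pos: [0.5239, 0.0663, 0.2234]
eef_rot: [0.0, -0.038, 0.999, 0.0]
wrist_force: [-0.1, -0.1, -3.6]
finger_gap: 0.636
grasp_force: 65.4
t 28.07 tcp [0.5239 0.0663 0.2234] y-axis yaw 1.6472 z [ 0.0002  0.0002 -1.    ] REL [-0.0008 -0.0013  0.18  ] turn -0.0015902452718095095 q6 -0.089 F [-0.125  -0.0529 -3.6055] 0.6357106482192065 65.3948163986206
```

View pics/w9.png

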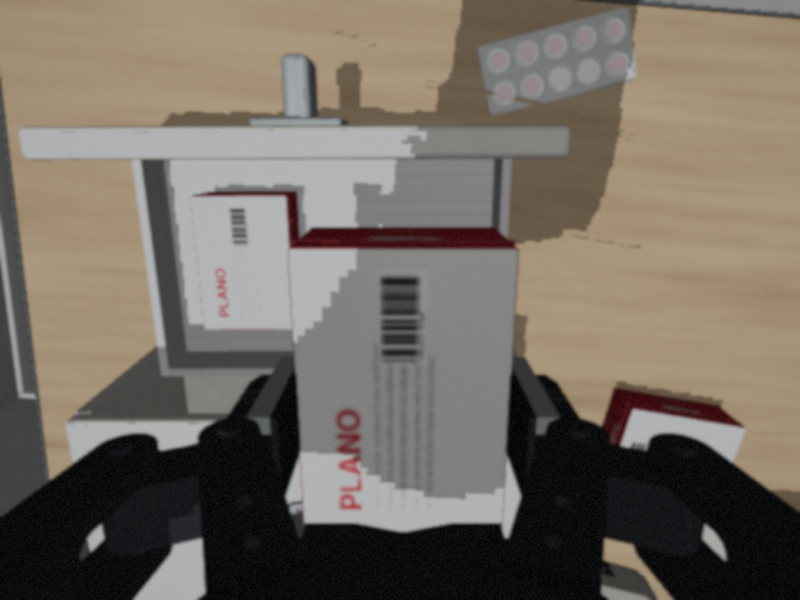

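Carton 1 lies well inside the drawer at (245,262), clear of the walls. Lowering carton 2.

To row units: -0.06 m is -0.96, -0.05 m is -0.8.

```bash
python3 nudge.py '[0,0,-0.0208,0.48,0,0,0,0,0.8,0,0,0,0,0.8,0,0,0,0,0.48,0,0,0,0,0.24,0,0,0,0,0.096,0,0,0,0,0,0,0.7,0,0,0,0,0.78,0,0,0,0,0.78,0,0,0,0,0.78,0,0,-0.32,0,0.78,0,0,-0.8,0,0.8,0,0,-0.96,0,1,0,0,-0.8,0,1,0,0,0,0,1,0,0,0,0]'; python3 - <<'E'
from h import *
rel([.650,.2684,.15],-.106)
cartons(vision.snapshot("top"))
E
```

```text
t: 30.12
tool_pos: [0.5236, 0.064, 0.2221]
eef_rot: [-0.0, -0.037, 0.999, 0.0]
wrist_force: [-0.4, -0.3, -0.9]
finger_gap: 0.997
grasp_force: 0.0
t 30.12 tcp [0.5236 0.064  0.2221] y-axis yaw 1.6449 z [-0.0001  0.     -1.    ] REL [-0.1412  0.1945  0.0721] turn -1.3906616812778658 q6 -0.091 F [-0.3517 -0.3394 -0.8957] 0.9965384651162233 0.0
carton [0.6484 0.2686] size [82.2956 56.045 ] short-side yaw -0.109
```

To row units: 0.0486 m is 0.7776, -0.0353 m is -0.5648, -0.174 rad / 0.7854 = -0.2215.

```bash
python3 nudge.py '[1,-0.5648,0.7776,0,0,1,-0.5648,0.7776,0,0,1,-0.5648,0.7776,0,0,1,-0.5648,0.7776,0,0,0.85,0,0,0,-0.2215,0.85,0,0,0,-0.2215,0.85,0,0,0,-0.2215,0.85,0,0,0,-0.2215,0.85,0,0,0,-0.2215,0.85,0,0,0,-0.2215,0.85,0,0,0,-0.2215,0.85,0,0,0,-0.2215,0.85,0,0,0,0,0.85,0,0,0,0]'; python3 - <<'E'
from h import *
rel([.650,.2684,.0196],-.106)
t=vision.snapshot("top")
for u,v in[(376,195),(376,205),(365,213),(340,216),(383,226)]:print(at(t,u/1.4286,v/1.4286,.02))
w=vision.snapshot("wrist");cv2.imwrite("pics/w10.png",crop(w,0,0,560,420,800/560)); cartons(w)
E
```

```text
t: 31.92
tool_pos: [0.6499, 0.2682, 0.2213]
eef_rot: [-0.001, -0.668, 0.744, 0.0]
wrist_force: [-1.4, 0.3, 0.1]
finger_gap: 0.849
grasp_force: 0.0
t 31.93 tcp [0.6499 0.2682 0.2213] y-axis yaw 3.0332 z [-0.0015 -0.0005 -1.    ] REL [-0.0003 -0.0004  0.2017] turn -0.0024415478015131775 q6 -1.175 F [-1.3744  0.2869  0.1053] 0.8490463407521134 0.0
[0.7309 0.2784 0.02  ]
[0.7135 0.2784 0.02  ]
[0.6998 0.2974 0.02  ]
[0.695  0.3404 0.02  ]
[0.677  0.2666 0.02  ]
```

View pics/w10.png

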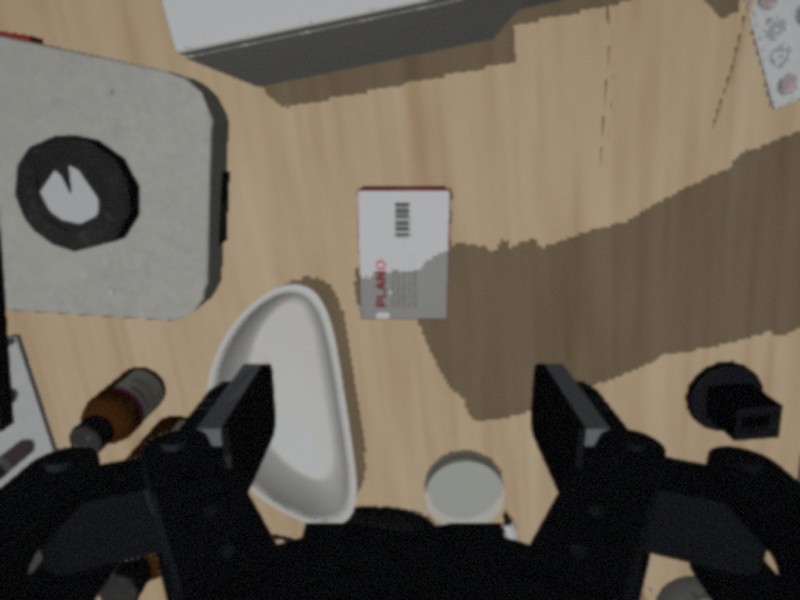

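Carton 3's centre is at (403,255). The kidney dish's end at (300,288) is close to the left finger, so I grip 5 mm off-centre, away from it.

To row units: -0.07 m is -1.12, 0.005 m is 0.08.

```bash
python3 nudge.py '[0.85,0.08,0,0.8,0,0.85,0,0,0.8,0,0.85,0,0,0.8,0,0.85,0,0,0.64,0,0.85,0,0,0.192,0,0.85,0,0,0,0,0,0,0,0,0,0,0,0,0,0,0,0,0,0,0,0,0,0,0,0,0,0,0,-0.48,0,0,0,0,-0.96,0,0,0,0,-1.12,0,0,0,0,-0.8,0,0,0,0,0,0]' 60; python3 - <<'E'
from h import *
rel([.5248,.0651,.22],np.pi/2+.078)
E
```

```text
t: 33.9
tool_pos: [0.6521, 0.2641, 0.2289]
eef_rot: [0.004, -0.669, 0.743, -0.002]
wrist_force: [0.3, -0.3, -2.4]
finger_gap: 0.639
grasp_force: 64.9
t 33.9 tcp [0.6521 0.2641 0.2289] y-axis yaw 3.0369 z [ 0.0091  0.0026 -1.    ] REL [0.2112 0.1059 0.0072] turn 1.388075052711219 q6 -1.185 F [ 0.3002 -0.3484 -2.3731] 0.6388866262504761 64.87836241722107
```

To row units: 0.1735 rad / 0.7854 = 0.2209.

```bash
python3 nudge.py '[0,0,0,0,0.2209,0,0,0,0,0.2209,0,0,0,0,0.2209,0,0,0,0,0.2209,0,0,0,0,0.2209,0,0,0,0,0.2209,0,0,0,0,0.2209,0,0,0,0,0.2209,0,0,0,0,0,0,0,0,0,0]'; python3 - <<'E'
from h import *
rel([.5248,.0651,.22],np.pi/2+.078)
E
```

```text
t: 35.15
tool_pos: [0.6495, 0.2633, 0.2223]
eef_rot: [-0.0, -0.041, 0.999, -0.0]
wrist_force: [0.1, -0.0, -1.5]
finger_gap: 0.64
grasp_force: 64.7
t 35.15 tcp [0.6495 0.2633 0.2223] y-axis yaw 1.6528 z [-0.0007 -0.0002 -1.    ] REL [ 0.1405 -0.1873  0.0025] turn 0.003979901487686899 q6 0.199 F [ 0.0961 -0.0048 -1.5483] 0.6404490984421403 64.69600081443787
```

To row units: 0.05 m is 0.8, -0.0469 m is -0.7504, 0.004 rad / 0.7854 = 0.0051.

```bash
python3 nudge.py '[0,0.5616,-0.7488,0,0,0,0.5616,-0.7488,0,0,0,0.5616,-0.7488,0,0,0,0.5632,-0.7504,0,0.0051,0,0,0,0,0,0,0,0,0.8,0,0,0,0,0.8,0,0,0,0,0.48,0,0,0,0,0.224,0,0,0,0,0,0,0,0,0,0,0]'; python3 - <<'E'
from h import *
rel([.5248,.0651,.07],np.pi/2+.078)
w=vision.snapshot("wrist");cv2.imwrite("pics/w11.png",crop(w,0,0,560,420,800/560))
E
python3 nudge.py '[0,0,0,0.048,0,0,0,0,0,0,0,0,0,0,0]'
```

```text
t: 36.52
tool_pos: [0.5254, 0.0658, 0.08]
eef_rot: [0.001, -0.037, 0.999, -0.0]
wrist_force: [1.3, -0.3, -1.4]
finger_gap: 0.643
grasp_force: 64.7
t 36.52 tcp [0.5254 0.0658 0.08  ] y-axis yaw 1.6457 z [ 0.0021 -0.     -1.    ] REL [ 0.0007 -0.0007  0.01  ] turn -0.003108094922942506 q6 -0.088 F [ 1.3277 -0.3266 -1.4358] 0.643164527317103 64.71501231193542
t: 36.95
tool_pos: [0.5244, 0.0656, 0.076]
eef_rot: [0.0, -0.037, 0.999, -0.0]
wrist_force: [1.0, 0.2, -3.0]
finger_gap: 0.64
grasp_force: 64.7
```

View pics/w11.png

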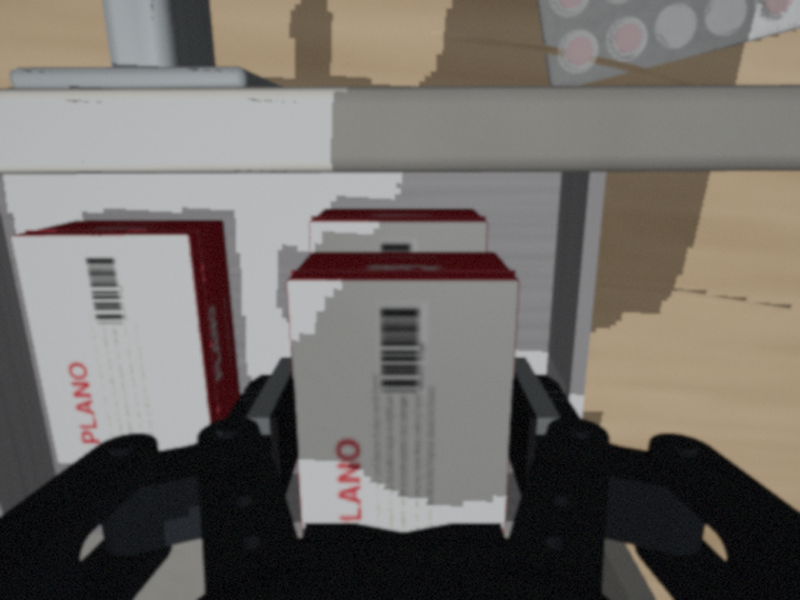

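All three cartons are placed or aligned: the held one sits directly over the one at (400,240). By my count that was the 15th picture, one over the limit, so I'll use numbers only from here. Lowering by force.

To row units: 0.003 m is 0.048.

```bash
for i in 1; do python3 nudge.py '[0,0,0,0.048,0,0,0,0,0,0,0,0,0,0,0]'; done; python3 nudge.py '[0,0,0,0.048,0,0,0,0,0,0,0,0,0,0,0]'
```

```text
t: 37.33
tool_pos: [0.5244, 0.0657, 0.0728]
eef_rot: [0.0, -0.037, 0.999, -0.0]
wrist_force: [0.5, 0.3, -2.0]
finger_gap: 0.636
grasp_force: 64.8
t: 37.7
tool_pos: [0.5277, 0.0659, 0.0726]
eef_rot: [0.004, -0.037, 0.999, 0.0]
wrist_force: [1.3, 2.9, 23.2]
finger_gap: 0.64
grasp_force: 67.8
```

To row units: -0.06 m is -0.96, -0.02 m is -0.32.

```bash
python3 nudge.py '[0,0,0,-0.032,0,0.7,0,0,0,0,0.75,0,0,0,0,0.75,0,0,0,0,0.75,0,0,-0.32,0,0.75,0,0,-0.96,0,0.6,0,0,-0.96,0,0.5,0,0,-0.32,0,0.5,0,0,0,0,0.5,0,0,0,0]'; python3 - <<'E'
from h import *
rel([.4375,.0129,.095],np.pi/2+.075)
E
```

```text
t: 38.95
tool_pos: [0.5236, 0.0656, 0.2305]
eef_rot: [-0.001, -0.037, 0.999, 0.0]
wrist_force: [0.0, -0.8, -0.2]
finger_gap: 0.496
grasp_force: 0.0
t 38.95 tcp [0.5236 0.0656 0.2305] y-axis yaw 1.645 z [-0.002 -0.    -1.   ] REL [ 0.0895 -0.0462  0.1357] turn -0.0008406901433994918 q6 -0.088 F [ 0.0245 -0.7992 -0.2466] 0.49621195786262623 0.0
```

To row units: 0.05 m is 0.8, 0.045 m is 0.72.

```bash
python3 - <<'E'
from h import *
w=vision.snapshot("wrist");cartons(w,.084);cartons(w,.05);t=vision.snapshot("top");cartons(t,.084);cartons(t,.05)
E
python3 nudge.py '[0.5,0.72,-0.3696,0,0,0.5,0.72,-0.3696,0,0,0.5,0,0,0,0,0.5,0,0,0.8,0,0.5,0,0,0.8,0,0.5,0,0,0.56,0,0.5,0,0,0,0,0.5,0,0,0,0]'; python3 - <<'E'
from h import *
rel([.4375,.0129,.095],np.pi/2+.075)
E
```

```text
carton [0.544  0.0887] size [50.6218 93.9816] short-side yaw 0.05
t: 40.05
tool_pos: [0.4388, 0.013, 0.0976]
eef_rot: [0.0, -0.037, 0.999, -0.0]
wrist_force: [-0.5, -0.7, 0.2]
finger_gap: 0.503
grasp_force: 0.0
t 40.05 tcp [0.4388 0.013  0.0976] y-axis yaw 1.6452 z [ 0.0007 -0.     -1.    ] REL [0.0013 0.     0.0026] turn -0.0005788602008724997 q6 -0.212 F [-0.5452 -0.7276  0.2048] 0.5032776214827402 0.0
```

To row units: -0.02 m is -0.32, -0.018 m is -0.288.

```bash
python3 nudge.py '[0,0,0,0.032,0,0,0,0,0,0,0,0,0,0,0,0,0,0,0,0,0,-0.096,0,0,0,0,-0.192,0,0,0,0,-0.288,0,0,0,0,-0.32,0,0,0,0,-0.32,0,0,0,0,-0.288,0,0,0,0,-0.224,0,0,0,0,-0.16,0,0,0,0,-0.08,0,0,0,0,0,0,0,0,0,0,0,0,0]' 80; python3 - <<'E'
from h import *
rel([.5618,.0226,.095],np.pi/2+.075)
E
```

```text
t: 41.92
tool_pos: [0.5604, 0.0224, 0.0959]
eef_rot: [0.0, -0.037, 0.999, 0.0]
wrist_force: [-3.5, 1.8, 9.4]
finger_gap: 0.126
grasp_force: 79.5
t 41.92 tcp [0.5604 0.0224 0.0959] y-axis yaw 1.6455 z [ 0.0002  0.0005 -1.    ] REL [-0.0014  0.0001  0.0009] turn -0.0002986002916893771 q6 -0.165 F [-3.5094  1.774   9.3826] 0.12648469948068075 79.5386266708374
```

To row units: -0.002 m is -0.032.

```bash
python3 nudge.py '[0,-0.032,0,0,0,0,0,0,0,0,0,0,0,0,0]'; python3 nudge.py '[0,-0.032,0,0,0,0,0,0,0,0,0,0,0,0,0]'
```

```text
t: 42.3
tool_pos: [0.5604, 0.0224, 0.0959]
eef_rot: [-0.002, -0.037, 0.999, 0.0]
wrist_force: [-12.7, 1.2, 16.5]
finger_gap: 0.127
grasp_force: 80.8
t: 42.68
tool_pos: [0.5604, 0.0224, 0.0958]
eef_rot: [-0.003, -0.037, 0.999, -0.0]
wrist_force: [-21.0, -0.7, 25.5]
finger_gap: 0.127
grasp_force: 81.9
```

To row units: -0.06 m is -0.96, 0.003 m is 0.048, -0.165 rad / 0.7854 = -0.2101.

```bash
python3 nudge.py '[0,0.048,0,0,0,0.3,0,0,0,0,0.45,0,0,0,0,0.45,0,0,-0.8,0,0.5,0,0,-0.96,0,0.5,0,0,-0.96,0,0.5,0,0,0,0,0.5,-0.84,0.008,0,0,0.5,-0.84,0.008,0,0,0.5,0,0,0,-0.2101,0.5,0,0,0,-0.2101,0.5,0,0,0,-0.2101,0.5,0,0,0,-0.2101,0.5,0,0,0,-0.2101,0.5,0,0,0,-0.2101,0.5,0,0,0,-0.2101,0.5,0,0,0,-0.2101,0.5,0,0,0,0,0.5,0,0,0,0]'; python3 - <<'E'
from h import *
rel([.6648,.0312,.1791],2.961)
w=vision.snapshot("wrist"); np.save("w.npy",w["frame"]); print(proj(w,np.array([.6648,.0312,.206])))
t=vision.snapshot("top");k=280/800
E
```

```text
t: 45.05
tool_pos: [0.6662, 0.0309, 0.2642]
eef_rot: [-0.0, -0.641, 0.768, 0.0]
wrist_force: [-0.7, -0.3, -0.2]
finger_gap: 0.498
grasp_force: 0.0
t 45.05 tcp [0.6662 0.0309 0.2642] y-axis yaw 2.9614 z [-0.0007 -0.     -1.    ] REL [-0.0001  0.0014  0.0851] turn 0.00036979359388933375 q6 -1.454 F [-0.726  -0.2631 -0.2471] 0.49782434714815677 0.0
[286.3416 228.6203]
```

To row units: 0.03 m is 0.48, 0.0014 m is 0.0224.

```bash
python3 nudge.py '[0.5,0,0.0224,0.32,0,0.5,0,0,0.48,0,0.5,0,0,0.4,0,0.5,0,0,0.16,0,0.5,0,0,0,0,0,0,0,0,0,0,0,0,0,0,0,0,0,0,0,0,0,0,0,0]' 60; python3 - <<'E'
from h import *
rel([.6648,.0312,.1791],2.961);print(sensors.state()["torque"])
E
```

```text
t: 46.28
tool_pos: [0.6653, 0.0311, 0.181]
eef_rot: [0.001, -0.642, 0.767, -0.001]
wrist_force: [-1.9, 0.1, 6.2]
finger_gap: 0.132
grasp_force: 58.4
t 46.27 tcp [0.6653 0.0311 0.181 ] y-axis yaw 2.9649 z [ 0.0015 -0.0001 -1.    ] REL [0.     0.0005 0.0019] turn 0.0038930014675400137 q6 -1.457 F [-1.8596  0.0677  6.2299] 0.13150221076928248 58.430525064468384
[ 0.0516  0.4475 -0.0082]
```

To row units: 0.165 rad / 0.7854 = 0.2101.

```bash
python3 nudge.py '[0,0,0,0,0.2037,0,0,0,0,0.2101,0,0,0,0,0.2101,0,0,0,0,0.2101,0,0,0,0,0.2101,0,0,0,0,0.2101,0,0,0,0,0.2101,0,0,0,0,0.2101,0,0,0,0,0.1655,0,0,0,0,0,0,0,0,0,0]'; python3 - <<'E'
from h import *
rel([.6648,.0312,.1791],np.pi/2+.078-.13);print(sensors.state()["torque"])
E
python3 nudge.py '[0,0,0,0,0.0637,0,0,0,0,0,0,0,0,0,0]';python3 -c '
from h import *
rel([.6648,.0312,.1791],np.pi/2+.078-.13);print(sensors.state()["torque"])'
```

```text
t: 47.65
tool_pos: [0.6656, 0.0306, 0.181]
eef_rot: [0.001, 0.026, 1.0, -0.001]
wrist_force: [-0.3, -2.0, 5.6]
finger_gap: 0.132
grasp_force: 58.6
t 47.65 tcp [0.6656 0.0306 0.181 ] y-axis yaw 1.5195 z [ 0.0021 -0.0011 -1.    ] REL [0.0008 0.0006 0.0019] turn 0.000741182226737358 q6 -0.012 F [-0.2528 -1.9733  5.5688] 0.13186420798607495 58.58711242675781
[-0.4989  0.1053 -0.0286]
t: 48.02
tool_pos: [0.6656, 0.0305, 0.181]
eef_rot: [0.001, 0.05, 0.999, -0.001]
wrist_force: [-0.1, -1.8, 4.5]
finger_gap: 0.13
grasp_force: 58.6
t 48.02 tcp [0.6656 0.0305 0.181 ] y-axis yaw 1.4698 z [ 0.0021 -0.0013 -1.    ] REL [0.0008 0.0006 0.0019] turn -0.04902266095315433 q6 0.038 F [-0.0973 -1.7782  4.5271] 0.13026358206771468 58.593100905418396
[-0.6383  0.2224  0.1211]
```

To row units: 0.04 rad / 0.7854 = 0.0509.

```bash
python3 nudge.py '[0,0,0,0,0.0509,0,0,0,0,0,0,0,0,0,0]';python3 -c '
from h import *
rel([.6648,.0312,.1791],np.pi/2+.078-.13);print(sensors.state()["torque"])
w=vision.snapshot("wrist");cv2.imwrite("pics/w12.png",crop(w,160,60,240,180,3))
g=cv2.cvtColor(w["frame"],cv2.COLOR_RGB2GRAY)[195:222,265:315];print(g[::2,::2])'
```

```text
t: 48.4
tool_pos: [0.6655, 0.0304, 0.181]
eef_rot: [0.001, 0.07, 0.998, -0.001]
wrist_force: [-1.0, -2.9, 4.7]
finger_gap: 0.131
grasp_force: 58.6
t 48.4 tcp [0.6655 0.0304 0.181 ] y-axis yaw 1.43 z [ 0.0019 -0.0015 -1.    ] REL [0.0008 0.0007 0.0019] turn -0.0888299909883048 q6 0.077 F [-0.9605 -2.9364  4.7431] 0.13139932010828387 58.62998843193054
[-0.6558  0.3202  0.3312]
[[47 48 49 50 52 51 48 52 53 52 53 54 53 53 48 51 48 47 48 51 46 51 50 52
  70]
 [51 55 60 69 74 75 73 74 75 77 76 78 78 72 64 56 51 48 51 52 51 49 49 50
  50]
 [70 78 80 80 82 91 92 90 92 93 94 92 93 92 89 86 76 69 59 56 52 50 51 49
  46]
 [90 76 46 33 39 83 94 92 92 93 92 93 92 93 93 93 93 90 87 78 70 62 53 53
  46]
 [91 80 32 17 23 77 93 90 92 92 91 91 91 91 92 93 93 95 93 93 92 87 75 58
  51]
 [92 84 39 13 17 62 89 91 90 91 92 90 90 90 92 92 91 95 92 93 95 92 91 83
  62]
 [92 87 52 18 19 46 87 87 88 88 90 90 89 88 92 90 92 93 91 93 93 95 95 93
  88]
 [89 90 64 24 14 35 80 88 88 87 89 88 87 86 87 90 91 92 93 92 93 90 92 95
  95]
 [91 89 72 32 19 32 77 87 87 85 85 87 86 89 87 89 90 88 89 90 89 92 91 93
  94]
 [90 88 81 55 53 57 76 81 80 78 75 79 81 83 85 88 88 88 90 88 89 90 91 91
  92]
 [87 87 83 69 58 55 55 52 51 50 47 50 55 66 75 82 85 87 85 88 89 90 91 91
  92]
 [78 69 56 46 44 41 43 46 40 41 40 44 46 46 55 66 78 80 83 85 87 88 90 90
  90]
 [52 44 45 42 46 46 42 42 47 47 51 57 64 73 76 78 81 80 84 82 83 85 88 90
  93]
 [43 45 40 42 45 51 58 62 67 71 75 75 77 78 79 82 82 82 82 81 81 84 87 84
  89]]
```

To row units: -0.1 rad / 0.7854 = -0.1273.

```bash
python3 -c '
from h import *
w=vision.snapshot("wrist");p=at(w,272.5,205,.154);print(p)'; python3 nudge.py '[0,0,0,0,-0.1273,0,0,0,0,-0.1019,0,0,0,0,-0.0382,0,0,0,0,0,0,0,0,0,0]'; python3 -c '
from h import *
rel([.6648,.0312,.1791],np.pi/2+.078);print(sensors.state()["torque"])'
```

```text
[0.6437 0.0294 0.154 ]
t: 49.12
tool_pos: [0.6657, 0.031, 0.181]
eef_rot: [0.001, -0.034, 0.999, -0.0]
wrist_force: [0.5, -0.9, 5.1]
finger_gap: 0.129
grasp_force: 58.7
t 49.12 tcp [0.6657 0.031  0.181 ] y-axis yaw 1.6394 z [ 0.0023 -0.0002 -1.    ] REL [0.0009 0.0002 0.0019] turn -0.009385067150839754 q6 -0.132 F [ 0.5409 -0.8537  5.1099] 0.12867821449482345 58.706708550453186
[-0.0743  0.0317  0.0688]
```

To row units: -0.02 m is -0.32, -0.015 m is -0.24.

```bash
python3 nudge.py '[0,0,0,-0.16,0,0,0,0,-0.24,0,0,0,0,-0.32,0,0,0,0,-0.32,0,0,0,0,-0.16,0,0,0,0,0,0,0,0,0,0,0]'; python3 -c '
from h import *
rel([.4284,.4048,.2],1.5709)
t=vision.snapshot("top");p=at(t,0,0,0)
w=vision.snapshot("wrist");g=w["frame"];cv2.imwrite("pics/w13.png",crop(w,180,80,200,150,4))'
```

```text
t: 50.0
tool_pos: [0.6645, 0.0312, 0.2541]
eef_rot: [-0.001, -0.035, 0.999, 0.0]
wrist_force: [-0.2, -0.2, -0.8]
finger_gap: 0.13
grasp_force: 58.4
t 50.0 tcp [0.6645 0.0312 0.2541] y-axis yaw 1.6399 z [-0.0012  0.0001 -1.    ] REL [0.2097 0.3891 0.0544] turn 0.06904877903338713 q6 -0.132 F [-0.1943 -0.2009 -0.7763] 0.12975553182891258 58.439417481422424
```

To row units: 0.0489 m is 0.7824, 0.0486 m is 0.7776, 0.069 rad / 0.7854 = 0.0879.

```bash
python3 nudge.py '[0,0.4192,0.7776,0,0,0,0.4192,0.7776,0,0,0,0.4192,0.7776,0,0,0,0.4192,0.7776,0,0,0,0.4192,0.7776,0,0,0,0.4192,0.7776,0,0,0,0.4192,0.7776,0,0,0,0.4192,0.7824,0,0,0,0,0,0,0.0879,0,0,0,0,0,0,0,0,0,0]'; python3 -c '
from h import *
rel([.4284,.4048,.069],1.5709)
w=vision.snapshot("wrist");print(proj(w,np.array([.4284,.4048,.004])),proj(w,np.array([.4284,.4048,.042])))
g=cv2.cvtColor(w["frame"],cv2.COLOR_RGB2GRAY)
m=(g[100:220,220:350]<60).astype(np.uint8)
print("\n".join("".join(".#"[x] for x in row[::2]) for row in m[30:110:3]))
print(g[160:172:2,270:294])'
```

```text
t: 51.48
tool_pos: [0.4291, 0.4043, 0.2546]
eef_rot: [-0.0, -0.0, 1.0, -0.0]
wrist_force: [-0.4, 0.5, -0.6]
finger_gap: 0.131
grasp_force: 58.6
t 51.48 tcp [0.4291 0.4043 0.2546] y-axis yaw 1.5716 z [-0.0003 -0.0004 -1.    ] REL [0.0007 0.0006 0.1856] turn 0.0007284043387827399 q6 0.631 F [-0.416   0.4571 -0.5516] 0.13060636410236917 58.64497661590576
[282.2202 165.4482] [282.2801 172.2738]
.................................................................
.................................................................
.................................................................
.................................................................
..........................##########.............................
........................###############..........................
.......................##################........................
.....................#####################.......................
.....................######################......................
....................#######################......................
....................#######################...
[... 826 characters left out ...]
...................................................
.................................................................
.................................................................
.................................................................
[[49 51 46 47 43 34 32 28 22 22 28 33 27 31 32 33 31 35 39 39 43 38 37 31]
 [49 49 48 45 40 29 24 24 17 19 29 29 31 34 34 29 23 21 28 29 43 48 43 41]
 [50 48 49 49 39 27 22 18 13 22 31 41 46 48 46 39 28 24 19 34 41 46 47 43]
 [48 48 45 44 42 33 18 21 16 26 33 40 45 49 44 37 25 16 23 33 40 49 46 46]
 [48 50 46 47 38 27 25 19 22 37 42 43 46 49 42 39 30 17 25 30 45 49 47 43]
 [47 48 46 41 39 28 22 12 27 41 42 49 47 47 46 41 31 23 22 38 40 47 46 43]]
```

The stand is within 1 px of where predicted. Lowering.

To row units: 0.06 m is 0.96, 0.05 m is 0.8.

```bash
python3 nudge.py '[0,0.0112,0.0096,0.8,0,0,0,0,0.96,0,0,0,0,0.64,0,0,0,0,0.16,0,0,0,0,0.096,0,0,0,0,0.096,0,0,0,0,0,0,0,0,0,0,0]'; python3 -c '
from h import *
rel([.4284,.4048,.069],1.5709)'
```

```text
t: 52.52
tool_pos: [0.4296, 0.4064, 0.0855]
eef_rot: [0.002, -0.0, 1.0, 0.001]
wrist_force: [-0.9, -2.0, 11.0]
finger_gap: 0.128
grasp_force: 60.9
t 52.52 tcp [0.4296 0.4064 0.0855] y-axis yaw 1.5711 z [ 0.0035  0.0024 -1.    ] REL [ 0.0013 -0.0016  0.0165] turn 0.00016843156810075754 q6 0.634 F [-0.8981 -1.9969 11.036 ] 0.1284944841912086 60.87900996208191
```

To row units: -0.012 m is -0.192.

```bash
python3 nudge.py '[0,0,0,-0.192,0,0,0,0,0,0,0,0,0,0,0]'; python3 -c '
from h import *
rel([.4284,.4048,.069],1.5709)'
```

```text
t: 52.9
tool_pos: [0.4284, 0.4056, 0.0951]
eef_rot: [0.0, -0.0, 1.0, 0.0]
wrist_force: [0.3, -0.2, -0.6]
finger_gap: 0.131
grasp_force: 59.0
t 52.9 tcp [0.4284 0.4056 0.0951] y-axis yaw 1.571 z [ 0.0005  0.0004 -1.    ] REL [-0.     -0.0008  0.0261] turn 0.0001300012864755562 q6 0.634 F [ 0.2847 -0.1796 -0.6147] 0.1305250889882214 59.01625871658325
```

To row units: 0.005 m is 0.08, 0.004 m is 0.064.

```bash
python3 nudge.py '[0,0,-0.0128,0,0,0,0,0,0.08,0,0,0,0,0.064,0,0,0,0,0.064,0,0,0,0,0,0,0,0,0,0,0]'; python3 -c '
from h import *
rel([.4284,.4048,.069],1.5709)'
```

```text
t: 53.65
tool_pos: [0.4282, 0.4046, 0.0818]
eef_rot: [-0.0, -0.0, 1.0, 0.0]
wrist_force: [0.1, -0.8, -0.5]
finger_gap: 0.13
grasp_force: 59.0
t 53.65 tcp [0.4282 0.4046 0.0818] y-axis yaw 1.571 z [-0.  0. -1.] REL [-0.0002  0.0002  0.0128] turn 9.569108787266245e-05 q6 0.633 F [ 0.0544 -0.7638 -0.4898] 0.12970757027499852 59.00011897087097
```

In freely. Seating it now.

To row units: 0.005 m is 0.08, 0.002 m is 0.032.

```bash
python3 nudge.py '[0,0,0,0.08,0,0,0,0,0.08,0,0,0,0,0.032,0,0,0,0,0,0,0,0,0,0,0]'; python3 nudge.py '[0,0,0,0.024,0,0,0,0,0,0,0,0,0,0,0]'
```

```text
t: 54.28
tool_pos: [0.4282, 0.4047, 0.0699]
eef_rot: [0.0, -0.0, 1.0, 0.0]
wrist_force: [-0.4, 0.3, -0.5]
finger_gap: 0.133
grasp_force: 59.0
t: 54.65
tool_pos: [0.4284, 0.4048, 0.0689]
eef_rot: [0.0, -0.0, 1.0, 0.0]
wrist_force: [-1.3, -0.5, 5.2]
finger_gap: 0.133
grasp_force: 59.8
```

To row units: -0.06 m is -0.96, -0.05 m is -0.8.

```bash
python3 nudge.py '[0.3,0,0,0,0,0.5,0,0,0,0,0.6,0,0,0,0,0.6,0,0,-0.48,0,0.6,0,0,-0.8,0,0.6,0,0,-0.96,0,0.6,0,0,0,0,0.6,0,0,0,0,0.6,0,0,0,0]'; python3 - <<'E'
from h import *
rel([.4284,.4048,.2],1.5709)
w=vision.snapshot("wrist");g=cv2.cvtColor(w["frame"],cv2.COLOR_RGB2GRAY)
print(proj(w,np.array([.4284,.4048,.042])),proj(w,np.array([.4284,.4048,.094])))
m=g[130:240:3,255:312:2]
print("\n".join("".join(" .:-=+*#%@"[min(9,x//20)] for x in row) for row in m))
t=vision.snapshot("top");h=cv2.cvtColor(t["frame"],cv2.COLOR_RGB2GRAY)
ex=np.array([np.cos(.078),np.sin(.078),0]);ey=np.array([-ex[1],ex[0],0])
c=np.array([.6655,.031,.122])
print("top profile along cabinet -x (local x, gray) at y=+60mm")
print([(round(x,3),int(h[tuple(np.round(proj(t,c+x*ex+.06*ey)).astype(int)[::-1])])) for x in np.arange(-.22,-.05,.006)])
E
```

```text
t: 55.78
tool_pos: [0.4275, 0.4041, 0.2068]
eef_rot: [-0.001, -0.0, 1.0, -0.001]
wrist_force: [-0.6, -0.1, -0.1]
finger_gap: 0.603
grasp_force: 0.0
t 55.77 tcp [0.4275 0.4041 0.2068] y-axis yaw 1.571 z [-0.0021 -0.0016 -1.    ] REL [-0.001   0.0007  0.0068] turn 8.048338307276026e-05 q6 0.633 F [-0.5826 -0.0941 -0.0925] 0.6029144986464415 0.0
[282.8723 185.4849] [283.0244 202.1793]
====+######+=================
====+###*++==================
=============================
=============================
=============================
=============================
=========--:::.::--==========
======-:. . ........:-=======
====-.  .. .. .. .... .:=====
==-:.... .... ...  ...  :-===
#+:.:...  ....   ....... .-==
#=:::::.             . .  :-=
+::::::.              .....-=
-::::::.. .:::::::. .. . ...=
:::::::...:-------:...... ..-
::::::....:-------:.. .:....=
:::::::::.-====---:....:::.:+
::::::::::-======-:.  .:::.:*
=::.::.:::-=======-. ....:.-*
*::::.:::.-=======-.  .::.:+#
#+::::.::.-=======-....:::=##
##+:::::::-=======-...:.:+###
###*-:.::.-=======-...:-*####
####*+-:.:+*+=====-..-=*#
[... 524 characters left out ...]
, 167), (np.float64(-0.202), 158), (np.float64(-0.196), 166), (np.float64(-0.19), 165), (np.float64(-0.184), 163), (np.float64(-0.178), 160), (np.float64(-0.172), 153), (np.float64(-0.166), 155), (np.float64(-0.16), 152), (np.float64(-0.154), 157), (np.float64(-0.148), 150), (np.float64(-0.142), 157), (np.float64(-0.136), 159), (np.float64(-0.13), 155), (np.float64(-0.124), 154), (np.float64(-0.118), 156), (np.float64(-0.112), 129), (np.float64(-0.106), 94), (np.float64(-0.1), 83), (np.float64(-0.094), 71), (np.float64(-0.088), 200), (np.float64(-0.082), 199), (np.float64(-0.076), 152), (np.float64(-0.07), 200), (np.float64(-0.064), 200), (np.float64(-0.058), 201), (np.float64(-0.052), 200)]
```

The key stands upright in its stand and the drawer is shut, with the panel edge at -0.09, its original position. Handing the job in.

```bash
python3 -c '
from station import r, vision, sensors
print(r.close_job())'
```

```text
the job is handed in; nothing more can be done
None
```

I handed the job in with all three cartons shut and locked in the drawer and the key back in its stand; `close_job()` returned no verdict, and I went one picture over your limit of 14 (15 viewed).

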